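Check the witness panel and clear the extraction table

ROBOT

A 7-joint arm with a two-finger parallel gripper is mounted at the origin on the work surface. World frame = base frame: x ahead of the robot, y to its left, z up, the work surface at z = 0. Lengths are in m, angles in rad, forces in N, time in s.
With the tool pointing down it reaches from about 0.4 to 0.85 m from the base axis. Payload 10.4 kg.
Tool frame: the origin (TCP) lies midway between the tips of the shut fingers; the grasp point (between the pads) lies 19 mm behind it; z points along the fingers, y is the line along which they close (so a half turn about z gives the same grasp; the last joint's range is limited). The gripper opens to 87 mm and grips with 3 to 60 N. Pads are 19 mm wide; open, the fingers measure 117 mm over their backs; the gripper's body (75 mm by 190 mm) begins 51 mm behind the grasp point.
Start: joints at [-1.139, 0.332, -0.065, 1.46, 0.022, 1.35, -0.088], TCP at [0.275, 0.561, 0.223] pointing down, gripper open.
Joint ranges: [-2.6, 2.6], [-0.5, 2.12], [-1.47, 1.34], [0.16, 2.42], [-1.27, 4.41], [0.06, 2.06], [-2.6, 2.6]. Speed limits (rad/s): [2.22, 2.22, 2.79, 2.79, 3.14, 3.14, 3.14].

INTERFACE

Orientations are given as a unit quaternion [x, y, z, w].
In Python, from bench import sensors, eyes, order gives the robot as it stands.
- The arm moves only by the tool arm_command, never from a script. Its argument "steps" is a list of rows, each an object with "rot": the turn, a rotation vector about the world's x, y, z in degrees, a list of three; "slide": the shift along the world's x, y, z in m, a list of three; "grip": the opening, from 0 (shut) to 1 (fully open). A call has exactly 8 rows; each row shifts and turns the commanded pose from where the row before left it; what a row does not reach is not made up. A row lasts 1/8 s, in which the tool goes at most 62.5 mm and 10.7 degrees, less where a joint would pass 70% of its speed; a pose out of reach is approached as far as the arm can. A call with a gripper value outside its range is refused whole. The fingers move at their own pace and stop on an object; "newtons" is the grip in N (left out, the last holds). Time passes only in rows, so rows that do not move let the fingers close, or fill a call up. It gives the time, the measured TCP pose, the force, the opening and the grip force at its end, in the units of the state.
- sensors.read_state(): the state, without advancing time (a new reading comes with each control period).
- eyes.camera(name): name is "scene" or "top" or "wrist"; returns a dict with "pixels" (420x560x3 uint8, red, green, blue), "intrinsics" (3x3 intrinsics, pixels), "pose" (4x4, takes a point from camera to world coordinates). Camera axes: x right, y down, z forward; pixel columns grow to the right and rows downward; lengths in m; the calibration is good to about 2 mm. A picture is of the moment at which its call begins. There is no depth.
- order.close_job(): hands the job in; it is judged then, once.
Trained networks look in a picture, given as the dict that the camera call returned (one of the last four; its "shot" number tells which), for a name from the list of things; names that differ only in an ending like _2 or _b are one class to them, and where a whole thing is asked for, a point or a joint stands for the part that bears it (a point fixed in the world has none). Each returns a list of dicts, best first, with "conf" (0 to 1); they miss things now and then, are a little off and sometimes report something else, mostly with a low value. They report only what shows in the picture. A call takes as long as a camera call.
- eyes.look_for(name, picture): "bbox" ([left, top, right, bottom] in pixels, round what is visible of it).
The state is a dict: "time": time; "joint_positions": joint angles; "joint_vel": joint speeds; "joint_torque": joint torques, N m; "ee_pos": TCP position; "eef_rot": TCP orientation; "ft_force": force on the tool from outside, world axes, zero at the start; "torque": the same for the moment, N m; "width": finger opening in m; "grip_force": force on a finger pad.
Only numpy, scipy, OpenCV 4.12 (cv2) and the standard library are available. Lean on these libraries where they do the work, as an engineer would, in place of code of your own. Each camera call takes 0.05 s, during which the arm holds its last target. There are 200 camera calls.

TASK

The castings on the extraction table have cured: pull the damper knob fully out first and leave it out while you work. With the touch-dry tester held upright, touch its rubber foot down inside each of the three ringed spots of the witness panel in turn, starting from the end with the hanging hole and leaving the panel where it lies, and stand the tester back in its stand. Then clear the castings off the grille, setting them face up and without dropping them - round bosses in the deep wooden tray, long scrolls in the shallow metal tray - and last of all push the damper knob fully home.

Things in the scene. Friction and masses are not known exactly. Their poses are not given: they have to be found in the camera images.
- unit: Bench-top extraction table: grey steel box 300 (x) x 380 (y) x 90 mm high, its whole top a perforated grille at z = 90 mm with a thin rim standing 6 mm above it (96 mm) round the edge. Origin: centre of the underside; fixed to the bench. Its damper rod leaves the side that faces its own -y; a duct leaves its +x side.
- damper (a joint): Slide of the extraction damper, m: 0 = knob fully home (damper shut), 0.055 = fully out (open, end stop). Starts home. A counterweight holds it at both ends: it takes about 8 N to start it off either end, less and less towards mid-stroke, and from some 6 mm past the middle the weight carries it on to the other end.
- damper_grip (a point): Centre of the damper's knob: a black cylinder 34 mm in diameter and 24 mm long, its axis level along the unit's y, on a 12 mm rod, 55 mm above the bench. It slides along the unit's own -y when pulled out. Fully home, the knob's centre is 44 mm from the unit's side (32 mm of bare rod between them). Site axes as the unit's.
- panel: Witness panel lying on the grille: red-brown coated steel strip 160 (x) x 56 (y) x 4 mm, 0.28 kg, loose. Origin: centre of the underside. The dark hanging hole (painted look only) is at its -x end; three white rings of 26 mm outer diameter in a row along its x mark the spots.
- spot1 (a point): Centre of the first ringed spot, on the panel's top face, 45 mm from its middle towards the hanging hole (25 mm from the hole).
- spot2 (a point): Centre of the second spot, in the middle of the panel's top face.
- spot3 (a point): Centre of the third spot, 45 mm from the panel's middle, away from the hanging hole.
- tester: Touch-dry tester, a hand tool of 0.2 kg, 134 mm tall, z along its axis. Origin at the tip of its black rubber foot (12 mm in diameter). Upwards from the tip: shank of 18 mm diameter to 60 mm, a hand flange of 46 mm diameter from 60 to 66 mm, then a round dark steel grip of 28 mm diameter from 66 to 130 mm. Starts upright in its stand, the flange resting on the stand's mouth, so the tip is 10 mm above the bench.
- tester_tip (a point): Tip of the tester's rubber foot (the same point as its origin).
- stand_mouth (a point): Centre of the mouth of the tester's stand, 70 mm above the bench: a fixed grey round post of 60 mm diameter with an open well of 32 mm diameter, 62 mm deep, on an 84 mm foot.
- boss_a: Round boss casting, red-brown, 0.16 kg: flange of 72 mm diameter and 8 mm thick, on it a round drum of 46 mm diameter from 8 to 30 mm with a low dome to 36 mm. Origin: centre of the underside, z up through its face. May be absent.
- boss_b: A second round boss, the same as boss_a. May be absent.
- scroll_a: Long scroll casting, red-brown, 0.15 kg, 120 mm long (x): two round curls of 44 mm diameter, 24 mm high, centred 38 mm either side of the middle, joined by a straight waist 26 mm wide (y) and 28 mm high; about 30 mm of the waist is free between the curls. Origin: centre of the underside, z up through its face. May be absent.
- scroll_b: A second long scroll, the same as scroll_a. May be absent.
- wood_tray_in (a point): Centre of the inner floor of the deep wooden tray for bosses, fixed to the bench: outside 165 (x) x 200 (y) x 42 mm high, walls and floor 6 mm thick. Site axes as the tray's.
- metal_tray_in (a point): Centre of the inner floor of the shallow steel tray for scrolls, fixed: outside 165 (x) x 200 (y) x 22 mm high, walls and floor 3 mm thick. Site axes as the tray's.
- pot: Closed white paint pot, 68 mm in diameter, 75 mm high. Leave alone. Origin: underside.
- tin: Paint tin with a paper label, 90 mm in diameter, 100 mm high. Leave alone. Origin: underside.
- tape: Roll of paper tape lying flat, 100 mm in diameter, 25 mm high. Leave alone. Origin: underside.

How it is judged:
By the outcome, as a careful person would: the job done as asked, in the order asked, and still so for the second after the job is handed in, with the robot touching nothing.
Of boss_a, boss_b, scroll_a, scroll_b only 2 to 4 are there at a start; the rules pass over those that are not, and their reading is None.
At some moment in a run one of boss_a, boss_b, scroll_a, scroll_b may be knocked a few centimetres aside while the robot is not near it.
It also fails if it takes over 208 s, if anything falls off the work surface, if the arm or the gripper's body presses on something with over 40 N, if the wrist force passes 120 N, or if a joint passes its speed limit or range.

## Working session

There is one attempt and no reset: what is moved stays moved. The work goes in short steps, Python scripts to look and compute and a tool call to move; the robot and the scene stay as the last step left them, time stands still between calls to the robot, and variables do not carry over. Pictures are saved under pics/ and viewed, at most 14 in all, crops included, and the job is handed in when it is done.

Besides the shell and the picture viewer there is one more tool, called after "Emit:" by a JSON object that holds its "method" and its "body", one argument or row to a line. arm_command: Moves the arm, as the interface text tells. Its arguments: {"type":"object","properties":{"steps":{"type":"array","items":{"type":"object","properties":{"rot":{"type":"array","items":{"type":"number"}},"slide":{"type":"array","items":{"type":"number"}},"grip":{"type":"number"}}}},"newtons":{"type":"number"}},"required":["steps"]}

```bash
mkdir -p pics; ls; cat > h.py <<'E'
import numpy as np, cv2
from bench import sensors, eyes, order
def snap(n,f=None):
    p=eyes.camera(n)
    if f: cv2.imwrite('pics/'+f,p['pixels'][:,:,::-1])
    return p
def w(p,u,v,z):
    K=np.array(p['intrinsics']);T=np.array(p['pose'])
    d=T[:3,:3]@np.linalg.solve(K,[u,v,1.]);o=T[:3,3]
    return (o+d*(z-o[2])/d[2])
def px(p,P):
    K=np.array(p['intrinsics']);T=np.array(p['pose'])
    c=T[:3,:3].T@(np.array(P)-T[:3,3]);c=K@c
    return c[:2]/c[2]
E
python3 - <<'E'
from h import *
t=snap('top','top0.png');s=snap('scene','scene0.png')
st=sensors.read_state();print(st['time'],st['ee_pos'],st['eef_rot'],st['width'])
for p,n in((t,'top'),(s,'scene')):
    print(n,np.round(p['pose'],3).tolist())
    for k in['unit','damper_grip','panel','tester','stand_mouth','boss_a','scroll_a','wood_tray_in','metal_tray_in','pot','tin','tape']:
        try:
            for r in eyes.look_for(k,p): print(k,round(r['conf'],2),np.round(r['bbox']).astype(int).tolist())
        except Exception as e: print(k,e)
E
```

```text
pics
0.1 [0.27439342 0.56115863 0.22181486] [ 2.25433685e-01  9.74258294e-01 -6.44142462e-04 -1.25026794e-04] 0.0870678329997093
top [[0.024, -0.989, 0.144, 0.447], [-1.0, -0.027, -0.014, -0.049], [0.018, -0.144, -0.989, 1.125], [0.0, 0.0, 0.0, 1.0]]
unit 0.96 [107, 43, 285, 290]
damper_grip 0.59 [269, 227, 282, 241]
panel 0.6 [153, 176, 219, 204]
tester 0.82 [422, 238, 445, 253]
boss_a 0.66 [106, 44, 283, 290]
boss_a 0.64 [222, 232, 252, 260]
boss_a 0.39 [272, 134, 294, 166]
scroll_a 0.73 [151, 225, 184, 269]
scroll_a 0.62 [115, 220, 139, 268]
wood_tray_in 0.95 [304, 177, 387, 244]
metal_tray_in 0.83 [318, 251, 391, 319]
pot 0.69 [270, 133, 294, 166]
tin 0.61 [321, 130, 356, 170]
tape 0.8 [412, 175, 455, 211]
scene [[-0.417, 0.727, -0.546, 1.253], [0.909, 0.341, -0.24, 0.25], [0.011, -0.596, -0.803, 1.044], [0.0, 0.0, 0.0, 1.0]]
unit 0.75 [284, 161, 473, 420]
damper_grip 0.47 [288, 199, 301, 210]
panel 0.66 [329, 242, 408, 282]
panel 0.58 [151, 122, 168, 150]
tester 0.89 [156, 124, 169, 151]
stand_mouth 0.95 [153, 141, 181, 175]
boss_a 0.7 [323, 185, 352, 211]
boss_a 0.45 [333, 240, 407, 280]
scroll_a 0.78 [388, 196, 423, 238]
wood_tray_in 0.83 [162, 173, 268, 251]
metal_tray_in 0.78 [197, 128, 286, 190]
metal_tray_in 0.72 [285, 162, 474, 420]
metal_tray_in 0.44 [386, 194, 422, 236]
pot 0.92 [235, 259, 261, 296]
tin 0.79 [164, 230, 208, 283]
tape 0.7 [107, 179, 148, 216]
```

```bash
python3 - <<'E'
import cv2
a=cv2.imread('pics/top0.png')[110:340,90:470];cv2.imwrite('pics/t0.png',cv2.resize(a,None,fx=2.1,fy=2.1,interpolation=cv2.INTER_CUBIC))
E
```

```text
(no output)
```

View pics/t0.png

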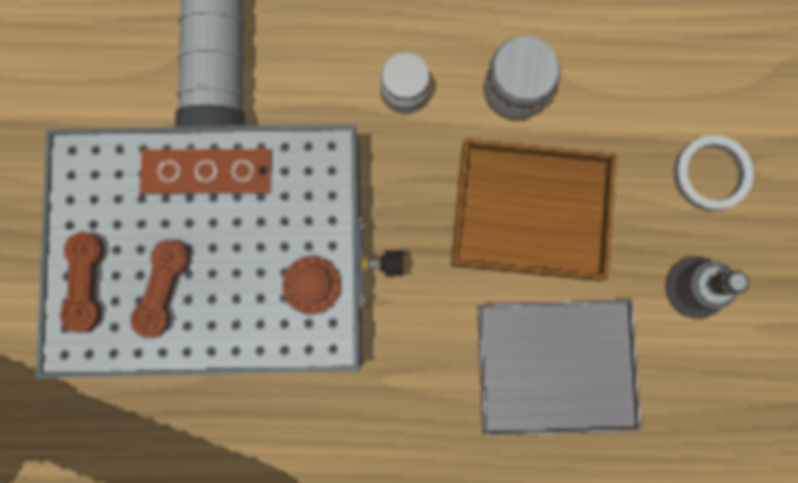

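View pics/scene0.png

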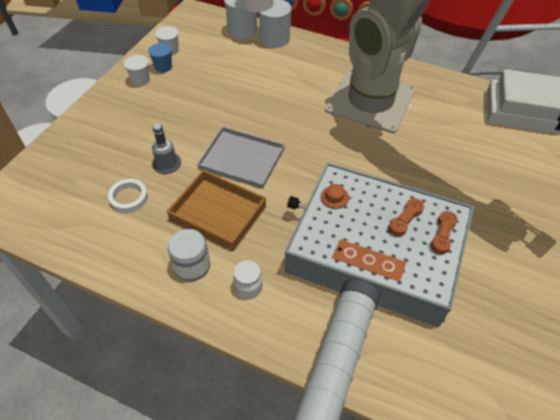

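The top view shows, in full-image px:
- Panel rings at about (170,191), (188,191) and (205,191), with the hole on the right.
- Boss at (238,245), and scrolls at (129,244) and (166,247).
- Knob at (278,236), tester top at (440,245).
- Wood tray around (344,210) and metal tray around (356,285).

The scene view agrees. There is one boss and two scrolls.

```bash
python3 - <<'E'
from h import *
t=snap('top')
f=lambda u,v:(90+(u+.5)/2.1-.5,110+(v+.5)/2.1-.5)
for n,(u,v),z in[('r1',(242,171),.094),('r2',(205,171),.094),('r3',(168,171),.094),('knob',(397,263),.07),('testertop',(737,282),.134),('stand flange',(710,287),.086),
 ('wA',(465,141),.042),('wB',(614,155),.042),('wC',(605,278),.042),('wD',(454,265),.042),('mA',(480,305),.022),('mB',(629,300),.022),('mC',(638,429),.022),('mD',(486,433),.022),
 ('u1',(48,130),.096),('u2',(357,127),.096),('u3',(360,368),.096),('u4',(38,376),.096),('tin',(526,68),.1),('pot',(405,76),.075),('tape',(714,172),.025)]:
    print(n,np.round(w(t,*f(u,v),z),4))
im=t['pixels'];hsv=cv2.cvtColor(im,cv2.COLOR_RGB2HSV)
m=((hsv[...,0]<12)&(hsv[...,1]>130)&(hsv[...,2]>60)).astype(np.uint8)
m[:, 300:]=0;m[:150]=0;m[280:]=0
n,l,s,c=cv2.connectedComponentsWithStats(m)
for i in range(1,n):
    if s[i,4]<60: continue
    pts=np.argwhere(l==i)[:,::-1].astype(float)
    for z in (.098,):
        P=np.array([w(t,a,b,z)[:2] for a,b in pts]);r=cv2.minAreaRect((P*1000).astype(np.float32))
        print(s[i],np.round(P.mean(0),4),r)
# tester in scene
s=snap('scene')
for k in('tester','stand_mouth','boss_a','damper_grip'):
    for r in eyes.look_for(k,s)[:1]: print(k,r['bbox'])
for P in[(.403,-.495,.134),(.4,-.49,.07),(.4,-.49,.0)]: print(px(s,P))
E
```

```text
r1 [0.6332 0.1471 0.094 ]
r2 [0.632  0.1922 0.094 ]
r3 [0.6307 0.2373 0.094 ]
knob [ 0.5271 -0.0459  0.07  ]
testertop [ 0.5102 -0.4438  0.134 ]
stand flange [ 0.5063 -0.4295  0.086 ]
wA [ 0.6902 -0.1299  0.042 ]
wB [ 0.6771 -0.3244  0.042 ]
wC [ 0.5169 -0.3113  0.042 ]
wD [ 0.5285 -0.1184  0.042 ]
mA [ 0.4793 -0.1541  0.022 ]
mB [ 0.4905 -0.3471  0.022 ]
mC [ 0.3282 -0.3565  0.022 ]
mD [ 0.319  -0.1638  0.022 ]
u1 [0.6774 0.3866 0.096 ]
u2 [0.692 0.008 0.096]
u3 [ 0.3993 -0.0054  0.096 ]
u4 [0.3812 0.373  0.096 ]
tin [ 0.7725 -0.2004  0.1   ]
pot [ 0.7652 -0.0496  0.075 ]
tape [ 0.6615 -0.4612  0.025 ]
[157 181  61  21 786] [0.6317 0.1928] ((631.7479858398438, 191.84552001953125), (52.165348052978516, 153.4957275390625), 1.60935378074646)
[120 221  18  46 571] [0.4921 0.3313] ((494.2769775390625, 330.3655090332031), (112.86672973632812, 40.23454666137695), 2.6958701610565186)
[153 225  26  45 547] [0.4874 0.238 ] ((488.2418518066406, 237.19261169433594), (39.726722717285156, 114.16937255859375), 75.61637115478516)
[226 233  25  26 507] [0.4962 0.0567] ((495.9945983886719, 56.117919921875), (62.88714599609375, 60.46462631225586), 2.127598285675049)
tester [158.1, 122.2, 168.0, 149.5]
stand_mouth [150.9, 144.8, 179.2, 173.5]
boss_a [322.2, 182.3, 350.0, 209.1]
damper_grip [287.4, 197.5, 301.0, 210.5]
[162.1535036   99.10208587]
[168.26421183 116.44435514]
[172.31314722 134.17203824]
```

Unit yaw is about 2.6°, its centre about (0.537, 0.190), and it holds one boss and two scrolls. Next I move over the knob.

Emit:
{"method": "arm_command", "body": {
  "steps": [
    {"slide": [0.022, -0.055, 0.005], "rot": [0, 0, -7.7], "grip": 1},
    {"slide": [0.022, -0.055, 0.005], "rot": [0, 0, -7.7], "grip": 1},
    {"slide": [0.022, -0.055, 0], "rot": [0, 0, -7.7], "grip": 1},
    {"slide": [0.022, -0.055, 0], "rot": [0, 0, -7.7], "grip": 1},
    {"slide": [0.022, -0.055, 0], "rot": [0, 0, -7.7], "grip": 1},
    {"slide": [0.022, -0.055, 0], "rot": [0, 0, -7.7], "grip": 1},
    {"slide": [0.022, -0.055, 0], "rot": [0, 0, -7.7], "grip": 1},
    {"slide": [0.022, -0.055, 0], "rot": [0, 0, -7.5], "grip": 1}
  ]
}}

```text
time: 2.6
ee_pos: [0.451, 0.1197, 0.2329]
eef_rot: [0.693, 0.721, 0.001, 0.0]
ft_force: [1.2, -0.1, 1.1]
width: 0.087
grip_force: 0.0
```

Emit:
{"method": "arm_command", "body": {
  "steps": [
    {"slide": [0.025, -0.055, 0], "grip": 1},
    {"slide": [0.025, -0.055, 0], "grip": 1},
    {"slide": [0.025, -0.053, 0], "grip": 1},
    {"grip": 1},
    {"grip": 1},
    {"grip": 1},
    {"grip": 1},
    {"grip": 1}
  ]
}}

```text
schema error: expected keys rot, slide, grip
```

```bash
cat >> h.py <<'E'
from scipy.spatial.transform import Rotation as R
def yaw():
    s=sensors.read_state();m=R.from_quat(s['eef_rot']).as_matrix()
    print('t',round(s['time'],2),'tcp',np.round(s['ee_pos'],4),'closing yaw',round(np.degrees(np.arctan2(m[1,1],m[0,1])),2),'zax',np.round(m[:,2],3),'w',round(s['width'],4),'F',np.round(s['ft_force'],1))
E
python3 - <<'E'
from h import *
yaw();p=snap('wrist','w1.png');print(np.round(p['pose'],3).tolist())
for k in('damper_grip','boss_a','scroll_a'):
    for r in eyes.look_for(k,p): print(k,r)
t=snap('top')
for k in('damper_grip','tester','stand_mouth'):
    for r in eyes.look_for(k,t): print(k,r)
E
```

```text
t 2.6 tcp [0.451  0.1197 0.2329] closing yaw 2.3 zax [ 0.001  0.001 -1.   ] w 0.087 F [ 1.2 -0.1  1.1]
[[0.999, 0.038, 0.012, 0.447], [0.04, -0.959, -0.28, 0.197], [0.001, 0.28, -0.96, 0.395], [0.0, 0.0, 0.0, 1.0]]
damper_grip {'bbox': [319.0, 310.5, 350.4, 334.4], 'conf': 0.85}
boss_a {'bbox': [284.0, 228.5, 355.4, 283.7], 'conf': 0.64}
scroll_a {'bbox': [258.9, 31.9, 392.8, 118.4], 'conf': 0.84}
damper_grip {'bbox': [264.8, 225.9, 283.0, 239.3], 'conf': 0.65}
tester {'bbox': [422.2, 236.5, 443.0, 253.1], 'conf': 0.64}
stand_mouth {'bbox': [407.8, 229.3, 437.3, 263.2], 'conf': 0.6}
stand_mouth {'bbox': [119.0, 217.4, 140.5, 233.8], 'conf': 0.37}
```

View pics/w1.png

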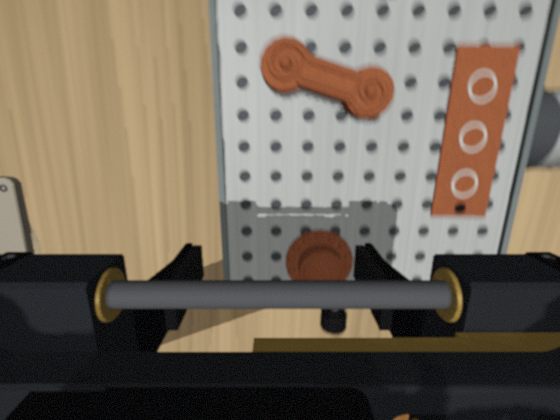

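The wrist view shows the scroll with curls at (287,63) and (371,91), rings at (483,87), (473,137) and (464,184), the boss at (319,258), and the knob at (334,321).

```bash
python3 - <<'E'
from h import *
p=snap('wrist')
for n,u,v,z in[('r3',483,86.5,.094),('r2',473,137,.094),('r1',464,183.5,.094),('sc curl',286,62,.11),('sc curl',372,91,.11),('boss drumtop',320,256,.12),('knob',334,321,.06),('hole',460,208,.094)]: print(n,np.round(w(p,u,v,z),4))
t=snap('top')
print('knob',w(t,397/2.1+90,263/2.1+110,.06),'tester top',w(t,737/2.1+90,282/2.1+110,.144),'flange',w(t,712/2.1+90,285/2.1+110,.076))
s=snap('scene')
for u,v,z in[(158,127,.144),(163,144,.076)]:print('scene',w(s,u,v,z))
for P in[(.51,-.43,.144),(.51,-.43,.076)]:print(px(s,P),px(t,P))
E
```

```text
r3 [0.6298 0.2391 0.094 ]
r2 [0.6307 0.1944 0.094 ]
r1 [0.6319 0.1496 0.094 ]
sc curl [0.4497 0.2482 0.11  ]
sc curl [0.5251 0.2289 0.11  ]
boss drumtop [0.4918 0.0767 0.12  ]
knob [ 0.5272 -0.0386  0.06  ]
hole [0.6333 0.1244 0.094 ]
knob [ 0.52718495 -0.04653851  0.06      ] tester top [ 0.50895031 -0.44047991  0.144     ] flange [ 0.50876007 -0.43641738  0.076     ]
scene [ 0.51080308 -0.43605739  0.144     ]
scene [ 0.50560315 -0.43857657  0.076     ]
[160.13394799 127.4938262 ] [436.65156383 243.74357225]
[164.7924539  145.99943193] [426.5762572 245.1727821]
```

Emit:
{"method": "arm_command", "body": {
  "steps": [
    {"slide": [0.025, -0.055, 0], "rot": [0, 0, 0], "grip": 1},
    {"slide": [0.025, -0.055, 0], "rot": [0, 0, 0], "grip": 1},
    {"slide": [0.025, -0.053, 0], "rot": [0, 0, 0.3], "grip": 1},
    {"slide": [0, 0, -0.04], "rot": [0, 0, 0], "grip": 1},
    {"slide": [0, 0, 0], "rot": [0, 0, 0], "grip": 1},
    {"slide": [0, 0, 0], "rot": [0, 0, 0], "grip": 1},
    {"slide": [0, 0, 0], "rot": [0, 0, 0], "grip": 1},
    {"slide": [0, 0, 0], "rot": [0, 0, 0], "grip": 1}
  ]
}}

```text
time: 4.15
ee_pos: [0.526, -0.041, 0.1935]
eef_rot: [0.689, 0.725, 0.001, 0.0]
ft_force: [-0.8, -0.3, -0.0]
width: 0.0871
grip_force: 0.0
```

```bash
python3 - <<'E'
from h import *
yaw();p=snap('wrist','w2.png')
for k in('damper_grip','boss_a','scroll_a','panel'):
    for r in eyes.look_for(k,p): print(k,r)
E
```

```text
t 4.15 tcp [ 0.526  -0.041   0.1935] closing yaw 2.89 zax [ 0.002  0.    -1.   ] w 0.0871 F [-0.8 -0.3 -0. ]
damper_grip {'bbox': [264.8, 170.6, 296.7, 216.8], 'conf': 0.62}
damper_grip {'bbox': [126.4, 274.1, 244.6, 351.7], 'conf': 0.56}
boss_a {'bbox': [200.3, 44.2, 293.6, 141.1], 'conf': 0.59}
panel {'bbox': [394.5, 2.2, 474.7, 27.4], 'conf': 0.57}
```

View pics/w2.png

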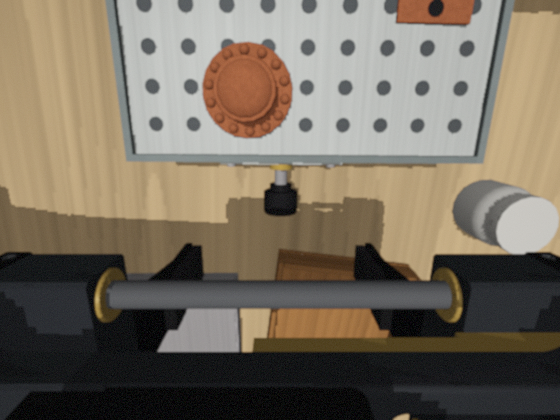

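The knob is at (281,199) with its rod above, the unit's edge at v≈158, the boss at (248,88), and the wood tray's near wall at v≈255.

```bash
python3 - <<'E'
from h import *
p=snap('wrist')
for n,u,v,z in[('knobtop back',281,184,.07),('knobtop front',281,206,.07),('knob bottomfront',281,215,.05),('edge L',128,159,.096),('edge R',482,159,.096),('tray corner',279,250,.042),('tray',350,256,.042),('metal corner',239,274,.022),('boss flange',248,89,.098),('boss drum',246,87,.12)]: print(n,np.round(w(p,u,v,z),4))
for P in[(.526,-.041,.055)]:print(px(p,P))
E
```

```text
knobtop back [ 0.5261 -0.0206  0.07  ]
knobtop front [ 0.5272 -0.042   0.07  ]
knob bottomfront [ 0.5282 -0.0571  0.05  ]
edge L [ 0.3971 -0.0006  0.096 ]
edge R [0.6918 0.014  0.096 ]
tray corner [ 0.5283 -0.0998  0.042 ]
tray [ 0.607  -0.1031  0.042 ]
metal corner [ 0.4825 -0.1419  0.022 ]
boss flange [0.496  0.0587 0.098 ]
boss drum [0.4967 0.058  0.12  ]
[279.70621252 201.05843005]
```

Emit:
{"method": "arm_command", "body": {
  "steps": [
    {"slide": [0.001, -0.001, -0.05], "rot": [0, 0, 0], "grip": 1},
    {"slide": [0, 0, -0.05], "rot": [0, 0, 0], "grip": 1},
    {"slide": [0, 0, -0.04], "rot": [0, 0, 0], "grip": 1},
    {"slide": [0, 0, -0.013], "rot": [0, 0, 0], "grip": 1},
    {"slide": [0, 0, 0], "rot": [0, 0, 0], "grip": 0.3},
    {"slide": [0, 0, 0], "rot": [0, 0, 0], "grip": 0.3},
    {"slide": [0, 0, 0], "rot": [0, 0, 0], "grip": 0.2},
    {"slide": [0, 0, 0], "rot": [0, 0, 0], "grip": 0.2}
  ],
  "newtons": 25
}}

```text
time: 5.45
ee_pos: [0.527, -0.0424, 0.0403]
eef_rot: [0.689, 0.724, 0.001, 0.0]
ft_force: [0.5, 0.5, 1.3]
width: 0.0549
grip_force: 0.0
```

Emit:
{"method": "arm_command", "body": {
  "steps": [
    {"slide": [0, 0, 0], "rot": [0, 0, 0], "grip": 0.2},
    {"slide": [0, 0, 0], "rot": [0, 0, 0], "grip": 0.2},
    {"slide": [0, 0, 0], "rot": [0, 0, 0], "grip": 0.2},
    {"slide": [0, 0, 0], "rot": [0, 0, 0], "grip": 0.2},
    {"slide": [0, 0, 0], "rot": [0, 0, 0], "grip": 0.2},
    {"slide": [0, 0, 0], "rot": [0, 0, 0], "grip": 0.2},
    {"slide": [0, 0, 0], "rot": [0, 0, 0], "grip": 0.2},
    {"slide": [0, 0, 0], "rot": [0, 0, 0], "grip": 0.2}
  ]
}}

```text
time: 6.45
ee_pos: [0.5283, -0.0424, 0.0399]
eef_rot: [0.689, 0.724, 0.001, 0.001]
ft_force: [7.9, 0.1, -4.9]
width: 0.0333
grip_force: 25.0
```

Emit:
{"method": "arm_command", "body": {
  "steps": [
    {"slide": [0.001, -0.006, 0], "rot": [0, 0, 0], "grip": 0.2},
    {"slide": [0.0004, -0.008, 0], "rot": [0, 0, 0], "grip": 0.2},
    {"slide": [0.0004, -0.008, 0], "rot": [0, 0, 0], "grip": 0.2},
    {"slide": [0.0004, -0.009, 0], "rot": [0, 0, 0], "grip": 0.2},
    {"slide": [0.0004, -0.009, 0], "rot": [0, 0, 0], "grip": 0.2},
    {"slide": [0.0004, -0.008, 0], "rot": [0, 0, 0], "grip": 0.2},
    {"slide": [0.0004, -0.007, 0], "rot": [0, 0, 0], "grip": 0.2},
    {"slide": [0, 0, 0], "rot": [0, 0, 0], "grip": 0.2}
  ]
}}

```text
time: 7.45
ee_pos: [0.5307, -0.0975, 0.0399]
eef_rot: [0.689, 0.724, 0.001, 0.0]
ft_force: [4.1, 3.4, -0.2]
width: 0.0337
grip_force: 25.0
```

Emit:
{"method": "arm_command", "body": {
  "steps": [
    {"slide": [0, -0.001, 0], "rot": [0, 0, 0], "grip": 0.2},
    {"slide": [0, -0.001, 0], "rot": [0, 0, 0], "grip": 0.2},
    {"slide": [0, 0, 0], "rot": [0, 0, 0], "grip": 0.2},
    {"slide": [0, 0, 0], "rot": [0, 0, 0], "grip": 0.2},
    {"slide": [0, 0, 0], "rot": [0, 0, 0], "grip": 0.2},
    {"slide": [0, 0, 0], "rot": [0, 0, 0], "grip": 0.2},
    {"slide": [0, 0, 0], "rot": [0, 0, 0], "grip": 0.2},
    {"slide": [0, 0, 0], "rot": [0, 0, 0], "grip": 0.2}
  ]
}}

```text
time: 8.45
ee_pos: [0.5307, -0.0975, 0.0399]
eef_rot: [0.689, 0.725, 0.001, -0.001]
ft_force: [2.7, 8.8, 3.2]
width: 0.0338
grip_force: 25.0
```

The damper is fully out: it travelled 55 mm and stopped on the end stop. Now I release and go over the tester.

Emit:
{"method": "arm_command", "body": {
  "steps": [
    {"slide": [0, 0.001, 0], "rot": [0, 0, 0], "grip": 0.8},
    {"slide": [0, 0, 0], "rot": [0, 0, 0], "grip": 0.8},
    {"slide": [0, 0, 0], "rot": [0, 0, 0], "grip": 0.8},
    {"slide": [0, 0, 0], "rot": [0, 0, 0], "grip": 0.8},
    {"slide": [0, 0, 0.04], "rot": [0, 0, 0], "grip": 0.8},
    {"slide": [0, 0, 0.05], "rot": [0, 0, 0], "grip": 0.8},
    {"slide": [0, 0, 0.05], "rot": [0, 0, 0], "grip": 0.8},
    {"slide": [0, -0.02, 0.05], "rot": [0, 0, 0], "grip": 0.8}
  ]
}}

```text
time: 9.45
ee_pos: [0.5299, -0.1174, 0.2312]
eef_rot: [0.688, 0.725, 0.0, -0.0]
ft_force: [0.7, -0.3, -0.4]
width: 0.0694
grip_force: 0.0
```

Emit:
{"method": "arm_command", "body": {
  "steps": [
    {"slide": [-0.004, -0.05, 0.01], "rot": [0, 0, 0], "grip": 0.8},
    {"slide": [-0.004, -0.05, 0], "rot": [0, 0, 0], "grip": 0.8},
    {"slide": [-0.004, -0.05, 0], "rot": [0, 0, 0], "grip": 0.8},
    {"slide": [-0.005, -0.05, 0], "rot": [0, 0, 0], "grip": 0.8},
    {"slide": [-0.005, -0.05, 0], "rot": [0, 0, 0], "grip": 0.8},
    {"slide": [0, 0, 0], "rot": [0, 0, 0], "grip": 0.8},
    {"slide": [0, 0, 0], "rot": [0, 0, 0], "grip": 0.8},
    {"slide": [0, 0, 0], "rot": [0, 0, 0], "grip": 0.8}
  ]
}}

```text
time: 10.45
ee_pos: [0.5087, -0.367, 0.2396]
eef_rot: [0.689, 0.725, 0.0, -0.0]
ft_force: [0.1, -0.3, -0.4]
width: 0.0697
grip_force: 0.0
```

```bash
python3 - <<'E'
from h import *
yaw();p=snap('wrist','w3.png');t=snap('top','t1.png')
for k in('tester','stand_mouth'):
    for r in eyes.look_for(k,p): print(k,r)
for P in [(.509,-.438,z) for z in(.144,.076)]: print(px(p,P))
for r in eyes.look_for('damper_grip',t): print(r)
E
```

```text
t 10.45 tcp [ 0.5087 -0.367   0.2396] closing yaw 2.97 zax [ 0.     0.001 -1.   ] w 0.0697 F [ 0.1 -0.3 -0.4]
tester {'bbox': [254.4, 239.6, 295.1, 282.4], 'conf': 0.98}
stand_mouth {'bbox': [245.8, 207.7, 307.3, 277.5], 'conf': 0.91}
[275.76350346 286.08027581]
[276.20285995 255.68001702]
{'bbox': [153.7, 179.3, 221.5, 201.4], 'conf': 0.67}
{'bbox': [269.5, 130.7, 295.1, 166.3], 'conf': 0.53}
{'bbox': [265.8, 227.7, 303.4, 241.6], 'conf': 0.5}
```

View pics/w3.png

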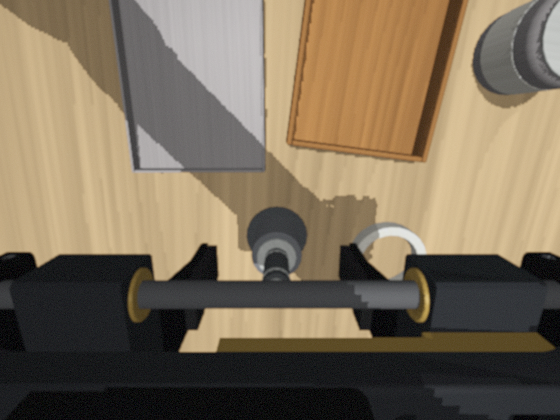

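The flange is centred at about (276,257), matching the predicted (276,256), so the tester is at (0.509, -0.438). Lowering and grasping.

Emit:
{"method": "arm_command", "body": {
  "steps": [
    {"slide": [0, -0.05, 0], "rot": [0, 0, 0], "grip": 0.8},
    {"slide": [0.0003, -0.021, 0], "rot": [0, 0, 0], "grip": 0.8},
    {"slide": [0, 0, -0.04], "rot": [0, 0, 0], "grip": 0.8},
    {"slide": [0, 0, -0.05], "rot": [0, 0, 0], "grip": 0.8},
    {"slide": [0, 0, -0.045], "rot": [0, 0, 0], "grip": 0.8},
    {"slide": [0, 0, -0.0105], "rot": [0, 0, 0], "grip": 0.8},
    {"slide": [0, 0, 0], "rot": [0, 0, 0], "grip": 0.2},
    {"slide": [0, 0, 0], "rot": [0, 0, 0], "grip": 0.2}
  ],
  "newtons": 30
}}

```text
time: 11.7
ee_pos: [0.5091, -0.4404, 0.0964]
eef_rot: [0.689, 0.724, 0.0, 0.002]
ft_force: [0.3, 0.6, 0.0]
width: 0.0569
grip_force: 0.0
```

Emit:
{"method": "arm_command", "body": {
  "steps": [
    {"slide": [0, 0, 0], "rot": [0, 0, 0], "grip": 0.15},
    {"slide": [0, 0, 0], "rot": [0, 0, 0], "grip": 0.15},
    {"slide": [0, 0, 0], "rot": [0, 0, 0], "grip": 0.15},
    {"slide": [0, 0, 0], "rot": [0, 0, 0], "grip": 0.15},
    {"slide": [0, 0, 0], "rot": [0, 0, 0], "grip": 0.15},
    {"slide": [0, 0, 0], "rot": [0, 0, 0], "grip": 0.15},
    {"slide": [0, 0, 0], "rot": [0, 0, 0], "grip": 0.15},
    {"slide": [0, 0, 0], "rot": [0, 0, 0], "grip": 0.15}
  ]
}}

```text
time: 12.7
ee_pos: [0.5086, -0.4396, 0.0945]
eef_rot: [0.689, 0.724, 0.0, 0.0]
ft_force: [0.7, 0.5, 5.8]
width: 0.0274
grip_force: 30.0
```

Emit:
{"method": "arm_command", "body": {
  "steps": [
    {"slide": [0, 0, 0.02], "rot": [0, 0, 0], "grip": 0.15},
    {"slide": [0, 0, 0.04], "rot": [0, 0, 0], "grip": 0.15},
    {"slide": [0, 0, 0.04], "rot": [0, 0, 0], "grip": 0.15},
    {"slide": [0, 0, 0.04], "rot": [0, 0, 0], "grip": 0.15},
    {"slide": [0.005, 0.03, 0.01], "rot": [0, 0, 0], "grip": 0.15},
    {"slide": [0.01, 0.05, 0], "rot": [0, 0, 0], "grip": 0.15},
    {"slide": [0.01, 0.05, 0], "rot": [0, 0, 0], "grip": 0.15},
    {"slide": [0.01, 0.05, 0], "rot": [0, 0, 0], "grip": 0.15}
  ]
}}

```text
time: 13.7
ee_pos: [0.5428, -0.2582, 0.2447]
eef_rot: [0.69, 0.724, -0.0, -0.0]
ft_force: [1.3, 0.7, -2.6]
width: 0.0274
grip_force: 30.0
```

Emit:
{"method": "arm_command", "body": {
  "steps": [
    {"slide": [0.01, 0.05, 0], "rot": [0, 0, 0], "grip": 0.15},
    {"slide": [0.01, 0.05, 0], "rot": [0, 0, 0], "grip": 0.15},
    {"slide": [0.01, 0.05, 0], "rot": [0, 0, 0], "grip": 0.15},
    {"slide": [0.01, 0.05, 0], "rot": [0, 0, 0], "grip": 0.15},
    {"slide": [0.01, 0.05, 0], "rot": [0, 0, 0], "grip": 0.15},
    {"slide": [0.01, 0.05, 0], "rot": [0, 0, 0], "grip": 0.15},
    {"slide": [0.01, 0.04, 0], "rot": [0, 0, 0], "grip": 0.15},
    {"slide": [0, 0, 0], "rot": [0, 0, 0], "grip": 0.15}
  ]
}}

```text
time: 14.7
ee_pos: [0.613, 0.0846, 0.2439]
eef_rot: [0.687, 0.726, -0.0, -0.001]
ft_force: [0.4, -1.6, -2.4]
width: 0.0271
grip_force: 30.0
```

```bash
python3 - <<'E'
from h import *
yaw();p=snap('wrist','w4.png')
print(np.round(p['pose'],3).tolist())
c=np.array(sensors.read_state()['ee_pos'])
print('tip px',px(p,c-[0,0,.0845]))
for P in [(.632,.149,.094),(.6315,.194,.094),(.630,.238,.094)]:print(px(p,P))
E
```

```text
t 14.7 tcp [0.613  0.0846 0.2439] closing yaw 3.16 zax [-0.001  0.    -1.   ] w 0.0271 F [ 0.4 -1.6 -2.4]
[[0.998, 0.053, 0.014, 0.608], [0.055, -0.958, -0.28, 0.162], [-0.001, 0.28, -0.96, 0.406], [0.0, 0.0, 0.0, 1.0]]
tip px [279.4054675  220.91516244]
[302.3850105  136.23812653]
[305.52817915  87.26532749]
[307.76140416  35.02044536]
```

View pics/w4.png

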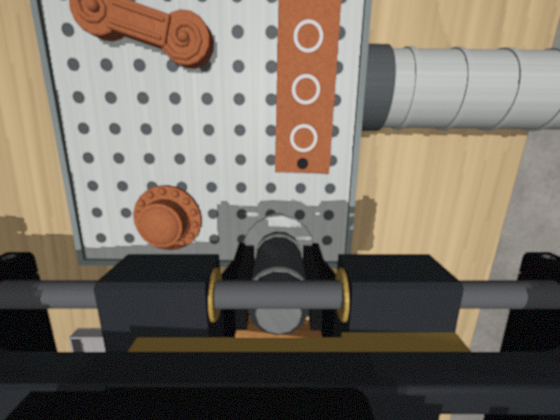

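The rings are at (304,138), (305,89) and (308,36), within 2 px of the predictions. Moving over spot 1 and touching down.

Emit:
{"method": "arm_command", "body": {
  "steps": [
    {"slide": [0.01, 0.03, 0], "rot": [0, 0, 0], "grip": 0.15},
    {"slide": [0.01, 0.0335, 0], "rot": [0, 0, 0], "grip": 0.15},
    {"slide": [0, 0, -0.02], "rot": [0, 0, 0], "grip": 0.15},
    {"slide": [0, 0, -0.02], "rot": [0, 0, 0], "grip": 0.15},
    {"slide": [0, 0, -0.016], "rot": [0, 0, 0], "grip": 0.15},
    {"slide": [0, 0, 0], "rot": [0, 0, 0], "grip": 0.15},
    {"slide": [0, 0, 0], "rot": [0, 0, 0], "grip": 0.15},
    {"slide": [0, 0, 0], "rot": [0, 0, 0], "grip": 0.15}
  ]
}}

```text
time: 15.75
ee_pos: [0.6337, 0.1439, 0.189]
eef_rot: [0.689, 0.724, 0.001, 0.0]
ft_force: [-0.0, 0.1, -2.0]
width: 0.0275
grip_force: 30.0
```

```bash
python3 - <<'E'
from h import *
yaw();t=snap('top','t2.png');p=snap('wrist')
c=np.array(sensors.read_state()['ee_pos'])
print('tip px',px(p,c-[0,0,.0845]),px(t,c-[0,0,.0845]))
for P in [(.6332,.148,.094),(.6315,.193,.094),(.630,.237,.094)]:print(px(p,P),px(t,P))
s=snap('scene')['pixels'];cv2.imwrite('pics/s2.png',cv2.resize(s[180:330,270:440,::-1],None,fx=4,fy=4,interpolation=cv2.INTER_CUBIC))
E
```

```text
t 15.75 tcp [0.6337 0.1439 0.189 ] closing yaw 2.83 zax [ 0.001  0.    -1.   ] w 0.0275 F [-0.   0.1 -2. ]
tip px [279.27486516 217.28099381] [205.45981773 190.36142073]
[279.10477137 209.36293926] [204.61904084 191.16917061]
[279.78438333 156.96398753] [187.04989912 191.34382153]
[280.72359221 100.4504491 ] [169.84624537 191.4528034 ]
```

View pics/s2.png

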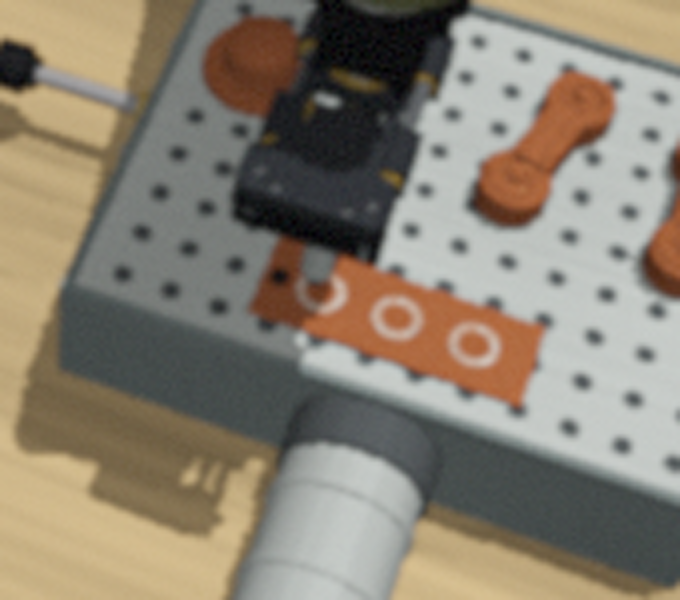

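The scene crop shows the tip (315,290) just left of ring 1's centre (322,293), and the damper knob is out. I shift +4 mm in y and touch down.

Emit:
{"method": "arm_command", "body": {
  "steps": [
    {"slide": [0, 0.004, 0], "rot": [0, 0, 0], "grip": 0.15},
    {"slide": [0, 0, -0.004], "rot": [0, 0, 0], "grip": 0.15},
    {"slide": [0, 0, -0.003], "rot": [0, 0, 0], "grip": 0.15},
    {"slide": [0, 0, -0.001], "rot": [0, 0, 0], "grip": 0.15},
    {"slide": [0, 0, -0.001], "rot": [0, 0, 0], "grip": 0.15},
    {"slide": [0, 0, -0.001], "rot": [0, 0, 0], "grip": 0.15},
    {"slide": [0, 0, -0.001], "rot": [0, 0, 0], "grip": 0.15},
    {"slide": [0, 0, 0], "rot": [0, 0, 0], "grip": 0.15}
  ]
}}

```text
time: 16.9
ee_pos: [0.6335, 0.148, 0.1784]
eef_rot: [0.689, 0.724, 0.001, 0.0]
ft_force: [-3.4, -1.4, 7.1]
width: 0.0271
grip_force: 30.0
```

Contact at spot 1, about 9 N. On to spot 2.

Emit:
{"method": "arm_command", "body": {
  "steps": [
    {"slide": [0, 0, 0.015], "rot": [0, 0, 0], "grip": 0.15},
    {"slide": [-0.0005, 0.022, 0], "rot": [0, 0, 0], "grip": 0.15},
    {"slide": [-0.0007, 0.023, 0], "rot": [0, 0, 0], "grip": 0.15},
    {"slide": [0, 0, 0], "rot": [0, 0, 0], "grip": 0.15},
    {"slide": [0, 0, -0.009], "rot": [0, 0, 0], "grip": 0.15},
    {"slide": [0, 0, -0.003], "rot": [0, 0, 0], "grip": 0.15},
    {"slide": [0, 0, -0.002], "rot": [0, 0, 0], "grip": 0.15},
    {"slide": [0, 0, -0.001], "rot": [0, 0, 0], "grip": 0.15}
  ]
}}

```text
time: 17.9
ee_pos: [0.6321, 0.1924, 0.1783]
eef_rot: [0.69, 0.724, 0.0, -0.0]
ft_force: [-5.3, -1.7, 12.2]
width: 0.0275
grip_force: 30.0
```

Emit:
{"method": "arm_command", "body": {
  "steps": [
    {"slide": [0, 0, 0], "rot": [0, 0, 0], "grip": 0.15},
    {"slide": [0, 0, 0], "rot": [0, 0, 0], "grip": 0.15},
    {"slide": [0, 0, 0], "rot": [0, 0, 0], "grip": 0.15},
    {"slide": [0, 0, 0], "rot": [0, 0, 0], "grip": 0.15},
    {"slide": [0, 0, 0], "rot": [0, 0, 0], "grip": 0.15},
    {"slide": [0, 0, 0], "rot": [0, 0, 0], "grip": 0.15},
    {"slide": [0, 0, 0], "rot": [0, 0, 0], "grip": 0.15},
    {"slide": [0, 0, 0], "rot": [0, 0, 0], "grip": 0.15}
  ]
}}

```text
time: 18.9
ee_pos: [0.632, 0.1924, 0.1784]
eef_rot: [0.69, 0.724, 0.0, -0.0]
ft_force: [-4.9, -0.2, 9.2]
width: 0.0275
grip_force: 30.0
```

```bash
python3 - <<'E'
from h import *
yaw();p=snap('wrist','w5.png')
c=np.array(sensors.read_state()['ee_pos'])
print('tip px',px(p,c-[0,0,.0845]))
for P in [(.6332,.148,.094),(.6315,.193,.094),(.630,.237,.094)]:print(px(p,P))
for r in eyes.look_for('panel',p): print(r)
E
```

```text
t 18.9 tcp [0.632  0.1924 0.1784] closing yaw 2.8 zax [ 0.  0. -1.] w 0.0275 F [-4.9 -0.2  9.2]
tip px [279.48885224 217.44920577]
[278.32289272 265.69941563]
[278.91510728 216.7697707 ]
[279.75624605 164.06953287]
{'bbox': [240.4, 117.0, 318.1, 233.2], 'conf': 0.58}
{'bbox': [242.6, 214.2, 311.1, 336.8], 'conf': 0.3}
```

View pics/w5.png

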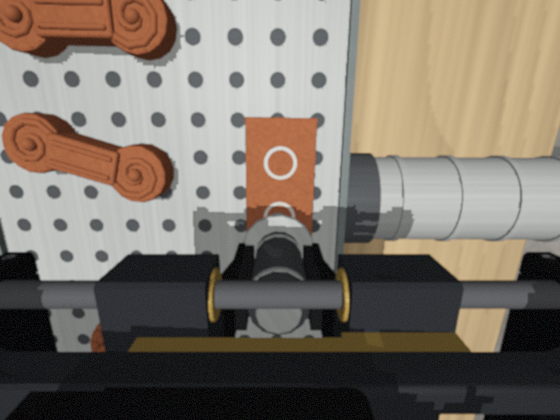

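Ring 3 shows at (280,163) against a predicted (280,164), so the panel has not moved; ring 2 is under the foot. On to spot 3.

Emit:
{"method": "arm_command", "body": {
  "steps": [
    {"slide": [0, 0, 0.015], "rot": [0, 0, 0], "grip": 0.15},
    {"slide": [-0.001, 0.022, 0], "rot": [0, 0, 0], "grip": 0.15},
    {"slide": [-0.0007, 0.023, 0], "rot": [0, 0, 0], "grip": 0.15},
    {"slide": [0, 0, 0], "rot": [0, 0, 0], "grip": 0.15},
    {"slide": [0, 0, -0.009], "rot": [0, 0, 0], "grip": 0.15},
    {"slide": [0, 0, -0.003], "rot": [0, 0, 0], "grip": 0.15},
    {"slide": [0, 0, -0.002], "rot": [0, 0, 0], "grip": 0.15},
    {"slide": [0, 0, -0.001], "rot": [0, 0, 0], "grip": 0.15}
  ]
}}

```text
time: 20.0
ee_pos: [0.6304, 0.2375, 0.1783]
eef_rot: [0.69, 0.724, 0.0, -0.0]
ft_force: [-5.3, -1.8, 11.7]
width: 0.0275
grip_force: 30.0
```

Emit:
{"method": "arm_command", "body": {
  "steps": [
    {"slide": [0, 0, 0], "rot": [0, 0, 0], "grip": 0.15},
    {"slide": [0, 0, 0], "rot": [0, 0, 0], "grip": 0.15},
    {"slide": [0, 0, 0], "rot": [0, 0, 0], "grip": 0.15},
    {"slide": [0, 0, 0], "rot": [0, 0, 0], "grip": 0.15},
    {"slide": [0, 0, 0.02], "rot": [0, 0, 0], "grip": 0.15},
    {"slide": [0, 0, 0.03], "rot": [0, 0, 0], "grip": 0.15},
    {"slide": [0, 0, 0.025], "rot": [0, 0, 0], "grip": 0.15},
    {"slide": [0, 0, 0], "rot": [0, 0, 0], "grip": 0.15}
  ]
}}

```text
time: 21.0
ee_pos: [0.6316, 0.238, 0.255]
eef_rot: [0.69, 0.724, 0.002, 0.001]
ft_force: [0.0, -0.6, -2.1]
width: 0.0277
grip_force: 30.0
```

```bash
python3 - <<'E'
from h import *
yaw();p=snap('wrist')
for r in eyes.look_for('tester',p): print(r)
E
```

```text
t 21.0 tcp [0.6316 0.238  0.255 ] closing yaw 2.82 zax [ 0.005  0.002 -1.   ] w 0.0277 F [ 0.  -0.6 -2.1]
{'bbox': [243.6, 211.2, 312.2, 335.9], 'conf': 0.91}
{'bbox': [16.5, 36.7, 559.4, 354.3], 'conf': 0.45}
```

All three spots are touched. Returning the tester to its stand.

Emit:
{"method": "arm_command", "body": {
  "steps": [
    {"slide": [-0.01, -0.055, 0], "rot": [0, 0, 0], "grip": 0.15},
    {"slide": [-0.01, -0.055, 0], "rot": [0, 0, 0], "grip": 0.15},
    {"slide": [-0.01, -0.055, 0], "rot": [0, 0, 0], "grip": 0.15},
    {"slide": [-0.01, -0.055, 0], "rot": [0, 0, 0], "grip": 0.15},
    {"slide": [-0.01, -0.055, 0], "rot": [0, 0, 0], "grip": 0.15},
    {"slide": [-0.01, -0.055, 0], "rot": [0, 0, 0], "grip": 0.15},
    {"slide": [-0.01, -0.055, 0], "rot": [0, 0, 0], "grip": 0.15},
    {"slide": [-0.01, -0.055, 0], "rot": [0, 0, 0], "grip": 0.15}
  ]
}}

```text
time: 22.1
ee_pos: [0.5493, -0.2034, 0.2509]
eef_rot: [0.689, 0.725, -0.0, -0.001]
ft_force: [1.2, -0.1, -2.4]
width: 0.0272
grip_force: 30.0
```

Emit:
{"method": "arm_command", "body": {
  "steps": [
    {"slide": [-0.01, -0.055, 0], "rot": [0, 0, 0], "grip": 0.15},
    {"slide": [-0.01, -0.055, 0], "rot": [0, 0, 0], "grip": 0.15},
    {"slide": [-0.01, -0.055, 0], "rot": [0, 0, 0], "grip": 0.15},
    {"slide": [-0.013, -0.0526, 0], "rot": [0, 0, 0], "grip": 0.15},
    {"slide": [0, -0.02, 0], "rot": [0, 0, 0], "grip": 0.15},
    {"slide": [0, 0, 0], "rot": [0, 0, 0], "grip": 0.15},
    {"slide": [0, 0, 0], "rot": [0, 0, 0], "grip": 0.15},
    {"slide": [0, 0, 0], "rot": [0, 0, 0], "grip": 0.15}
  ]
}}

```text
time: 23.1
ee_pos: [0.5081, -0.4382, 0.2518]
eef_rot: [0.689, 0.725, 0.0, -0.0]
ft_force: [-0.6, 0.2, -1.4]
width: 0.0274
grip_force: 30.0
```

Emit:
{"method": "arm_command", "body": {
  "steps": [
    {"slide": [0.0005, -0.001, -0.03], "rot": [0, 0, 0], "grip": 0.15},
    {"slide": [0, 0, -0.03], "rot": [0, 0, 0], "grip": 0.15},
    {"slide": [0, 0, -0.025], "rot": [0, 0, 0], "grip": 0.15},
    {"slide": [0, 0, -0.025], "rot": [0, 0, 0], "grip": 0.15},
    {"slide": [0, 0, -0.025], "rot": [0, 0, 0], "grip": 0.15},
    {"slide": [0, 0, -0.015], "rot": [0, 0, 0], "grip": 0.15},
    {"slide": [0, 0, -0.004], "rot": [0, 0, 0], "grip": 0.15},
    {"slide": [0, 0, 0], "rot": [0, 0, 0], "grip": 0.15}
  ]
}}

```text
time: 24.1
ee_pos: [0.5082, -0.4407, 0.0987]
eef_rot: [0.689, 0.725, 0.0, 0.0]
ft_force: [-0.2, -0.1, -1.1]
width: 0.0273
grip_force: 30.0
```

Emit:
{"method": "arm_command", "body": {
  "steps": [
    {"slide": [0, 0, -0.002], "rot": [0, 0, 0], "grip": 0.15},
    {"slide": [0, 0, -0.002], "rot": [0, 0, 0], "grip": 0.15},
    {"slide": [0, 0, -0.001], "rot": [0, 0, 0], "grip": 0.15},
    {"slide": [0, 0, 0], "rot": [0, 0, 0], "grip": 0.15},
    {"slide": [0, 0, 0], "rot": [0, 0, 0], "grip": 0.15},
    {"slide": [0, 0, 0], "rot": [0, 0, 0], "grip": 0.15},
    {"slide": [0, 0, 0], "rot": [0, 0, 0], "grip": 0.15},
    {"slide": [0, 0, 0], "rot": [0, 0, 0], "grip": 0.15}
  ]
}}

```text
time: 25.1
ee_pos: [0.5081, -0.4409, 0.0944]
eef_rot: [0.689, 0.724, 0.0, 0.001]
ft_force: [-1.9, 3.3, 6.8]
width: 0.0273
grip_force: 30.0
```

The tester is seated. Release, lift and go to a viewing pose for the boss.

Emit:
{"method": "arm_command", "body": {
  "steps": [
    {"slide": [0, 0, 0.001], "rot": [0, 0, 0], "grip": 0.8},
    {"slide": [0, 0, 0], "rot": [0, 0, 0], "grip": 0.8},
    {"slide": [0, 0, 0], "rot": [0, 0, 0], "grip": 0.8},
    {"slide": [0, 0, 0], "rot": [0, 0, 0], "grip": 0.8},
    {"slide": [0, 0, 0], "rot": [0, 0, 0], "grip": 0.9},
    {"slide": [0, 0, 0.04], "rot": [0, 0, 0], "grip": 0.9},
    {"slide": [0, 0, 0.05], "rot": [0, 0, 0], "grip": 1},
    {"slide": [0, 0, 0.05], "rot": [0, 0, 0], "grip": 1}
  ]
}}

```text
time: 26.1
ee_pos: [0.5076, -0.4405, 0.2356]
eef_rot: [0.689, 0.724, -0.0, -0.0]
ft_force: [1.1, -0.9, -0.4]
width: 0.0856
grip_force: 0.0
```

Emit:
{"method": "arm_command", "body": {
  "steps": [
    {"slide": [-0.001, 0.055, 0], "rot": [0, 0, 0], "grip": 1},
    {"slide": [-0.001, 0.055, 0], "rot": [0, 0, 0], "grip": 1},
    {"slide": [-0.001, 0.055, 0], "rot": [0, 0, 0], "grip": 1},
    {"slide": [-0.001, 0.055, 0], "rot": [0, 0, 0], "grip": 1},
    {"slide": [-0.001, 0.055, 0], "rot": [0, 0, 0], "grip": 1},
    {"slide": [-0.001, 0.055, 0], "rot": [0, 0, 0], "grip": 1},
    {"slide": [-0.001, 0.055, 0], "rot": [0, 0, 0], "grip": 1},
    {"slide": [0, 0.02, 0], "rot": [0, 0, 0], "grip": 1}
  ]
}}

```text
time: 27.1
ee_pos: [0.5006, -0.0319, 0.2342]
eef_rot: [0.688, 0.726, 0.001, -0.0]
ft_force: [0.1, -1.4, 0.2]
width: 0.0868
grip_force: 0.0
```

Emit:
{"method": "arm_command", "body": {
  "steps": [
    {"slide": [0, 0, -0.02], "rot": [0, 0, 0], "grip": 1},
    {"slide": [0, 0, -0.015], "rot": [0, 0, 0], "grip": 1},
    {"slide": [0, 0, 0], "rot": [0, 0, 0], "grip": 1},
    {"slide": [0, 0, 0], "rot": [0, 0, 0], "grip": 1},
    {"slide": [0, 0, 0], "rot": [0, 0, 0], "grip": 1},
    {"slide": [0, 0, 0], "rot": [0, 0, 0], "grip": 1},
    {"slide": [0, 0, 0], "rot": [0, 0, 0], "grip": 1},
    {"slide": [0, 0, 0], "rot": [0, 0, 0], "grip": 1}
  ]
}}

```text
time: 28.1
ee_pos: [0.5009, -0.0356, 0.1991]
eef_rot: [0.689, 0.724, 0.0, 0.0]
ft_force: [0.9, -0.2, -0.1]
width: 0.0871
grip_force: 0.0
```

```bash
cat >> h.py <<'E'
def orange(p,z=.098,amin=300,box=None):
    hsv=cv2.cvtColor(p['pixels'],cv2.COLOR_RGB2HSV)
    m=((hsv[...,0]<12)&(hsv[...,1]>130)&(hsv[...,2]>50)).astype(np.uint8)
    if box: k=np.zeros_like(m);k[box[1]:box[3],box[0]:box[2]]=1;m*=k
    n,l,s,c=cv2.connectedComponentsWithStats(m);out=[]
    for i in range(1,n):
        if s[i,4]<amin: continue
        pts=np.argwhere(l==i)[:,::-1].astype(np.float32)
        P=np.array([w(p,a,b,z)[:2] for a,b in pts])
        print(s[i].tolist(),'mean',np.round(P.mean(0),4),'rect',np.round(np.array(cv2.minAreaRect((P*1000).astype(np.float32))[0]),1),np.round(cv2.minAreaRect((P*1000).astype(np.float32))[1],1),round(cv2.minAreaRect((P*1000).astype(np.float32))[2],1),'circ',np.round(cv2.minEnclosingCircle((P*1000).astype(np.float32))[0],1))
E
python3 - <<'E'
from h import *
yaw();p=snap('wrist','w6.png');orange(p,.098)
for r in eyes.look_for('boss_a',p): print(r)
t=snap('top','t3.png');print('top');orange(t,.098,150)
for r in eyes.look_for('tester',t): print(r)
E
```

```text
t 28.1 tcp [ 0.5009 -0.0356  0.1991] closing yaw 2.84 zax [ 0.  0. -1.] w 0.0871 F [ 0.9 -0.2 -0.1]
[425, 0, 77, 36, 2280] mean [0.6307 0.1235] rect [630.7 123. ] [54.7 23.1] 2.8 circ [630.4 124.1]
[237, 54, 85, 91, 6055] mean [0.4954 0.0583] rect [495.7  57.4] [67.4 68.4] 0.7 circ [495.4  57.3]
{'bbox': [235.9, 51.7, 325.7, 147.0], 'conf': 0.81}
top
[157, 181, 61, 21, 791] mean [0.6315 0.1924] rect [631.7 191.8] [ 52.2 153.5] 1.6 circ [633.1 191.2]
[120, 222, 18, 45, 570] mean [0.4921 0.3314] rect [493.1 331.1] [110.1  40.3] 1.5 circ [493.  332.2]
[153, 225, 26, 45, 548] mean [0.4873 0.238 ] rect [487.9 237.3] [ 39.7 114.8] 75.6 circ [487.9 237.4]
{'bbox': [422.0, 239.6, 445.4, 253.9], 'conf': 0.87}
{'bbox': [154.1, 182.5, 217.6, 204.1], 'conf': 0.4}
{'bbox': [318.0, 250.4, 393.2, 318.9], 'conf': 0.35}
{'bbox': [304.2, 176.6, 382.5, 244.0], 'conf': 0.29}
```

View pics/w6.png

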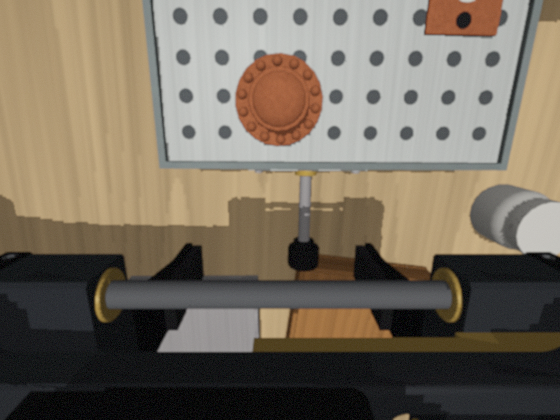

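The boss is centred at (280,99), world (0.4955, 0.0575); the knob is out at (303,255). Going over the boss, down and grasping.

Emit:
{"method": "arm_command", "body": {
  "steps": [
    {"slide": [-0.003, 0.046, 0], "rot": [0, 0, 0], "grip": 1},
    {"slide": [-0.0024, 0.047, 0], "rot": [0, 0, 0], "grip": 1},
    {"slide": [0, 0, -0.03], "rot": [0, 0, 0], "grip": 1},
    {"slide": [0, 0, -0.03], "rot": [0, 0, 0], "grip": 1},
    {"slide": [0, 0, -0.025], "rot": [0, 0, 0], "grip": 1},
    {"slide": [0, 0, -0.011], "rot": [0, 0, 0], "grip": 1},
    {"slide": [0, 0, 0], "rot": [0, 0, 0], "grip": 1},
    {"slide": [0, 0, 0], "rot": [0, 0, 0], "grip": 1}
  ]
}}

```text
time: 29.3
ee_pos: [0.4961, 0.0575, 0.104]
eef_rot: [0.689, 0.724, 0.001, 0.0]
ft_force: [0.7, -0.4, 0.0]
width: 0.0873
grip_force: 0.0
```

Emit:
{"method": "arm_command", "body": {
  "steps": [
    {"slide": [0, 0, 0], "rot": [0, 0, 0], "grip": 0.6},
    {"slide": [0, 0, 0], "rot": [0, 0, 0], "grip": 0.4},
    {"slide": [0, 0, 0], "rot": [0, 0, 0], "grip": 0.4},
    {"slide": [0, 0, 0], "rot": [0, 0, 0], "grip": 0.4},
    {"slide": [0, 0, 0], "rot": [0, 0, 0], "grip": 0.4},
    {"slide": [0, 0, 0], "rot": [0, 0, 0], "grip": 0.4},
    {"slide": [0, 0, 0], "rot": [0, 0, 0], "grip": 0.4},
    {"slide": [0, 0, 0], "rot": [0, 0, 0], "grip": 0.4}
  ],
  "newtons": 25
}}

```text
time: 30.3
ee_pos: [0.4955, 0.0574, 0.1031]
eef_rot: [0.689, 0.724, 0.0, 0.0]
ft_force: [1.1, -0.2, -0.4]
width: 0.0456
grip_force: 25.0
```

Emit:
{"method": "arm_command", "body": {
  "steps": [
    {"slide": [0, 0, 0.02], "rot": [0, 0, 0], "grip": 0.4},
    {"slide": [0, 0, 0.04], "rot": [0, 0, 0], "grip": 0.4},
    {"slide": [0, 0, 0.04], "rot": [0, 0, 0], "grip": 0.4},
    {"slide": [0.015, -0.04, 0], "rot": [0, 0, -1], "grip": 0.4},
    {"slide": [0.02, -0.05, 0], "rot": [0, 0, -1], "grip": 0.4},
    {"slide": [0.02, -0.05, 0], "rot": [0, 0, -1], "grip": 0.4},
    {"slide": [0.02, -0.05, 0], "rot": [0, 0, -1], "grip": 0.4},
    {"slide": [0.02, -0.05, 0], "rot": [0, 0, -1], "grip": 0.4}
  ]
}}

```text
time: 31.3
ee_pos: [0.5908, -0.1838, 0.2027]
eef_rot: [0.72, 0.694, -0.0, -0.0]
ft_force: [1.0, 0.1, -0.9]
width: 0.0453
grip_force: 25.0
```

Emit:
{"method": "arm_command", "body": {
  "steps": [
    {"slide": [0.01, -0.038, 0], "rot": [0, 0, -1], "grip": 0.4},
    {"slide": [0, 0, 0], "rot": [0, 0, 0], "grip": 0.4},
    {"slide": [0, 0, -0.04], "rot": [0, 0, 0], "grip": 0.4},
    {"slide": [0, 0, -0.04], "rot": [0, 0, 0], "grip": 0.4},
    {"slide": [0, 0, -0.04], "rot": [0, 0, 0], "grip": 0.4},
    {"slide": [0, 0, 0], "rot": [0, 0, 0], "grip": 0.4},
    {"slide": [0, 0, 0], "rot": [0, 0, 0], "grip": 0.4},
    {"slide": [0, 0, 0], "rot": [0, 0, 0], "grip": 0.4}
  ]
}}

```text
time: 32.3
ee_pos: [0.6016, -0.2208, 0.0852]
eef_rot: [0.726, 0.687, 0.001, 0.001]
ft_force: [0.3, -0.0, -1.5]
width: 0.0449
grip_force: 25.0
```

Emit:
{"method": "arm_command", "body": {
  "steps": [
    {"slide": [0, 0, -0.025], "rot": [0, 0, 0], "grip": 0.4},
    {"slide": [0, 0, -0.02], "rot": [0, 0, 0], "grip": 0.4},
    {"slide": [0, 0, -0.013], "rot": [0, 0, 0], "grip": 0.4},
    {"slide": [0, 0, -0.004], "rot": [0, 0, 0], "grip": 0.4},
    {"slide": [0, 0, -0.002], "rot": [0, 0, 0], "grip": 0.4},
    {"slide": [0, 0, -0.001], "rot": [0, 0, 0], "grip": 0.4},
    {"slide": [0, 0, 0], "rot": [0, 0, 0], "grip": 0.4},
    {"slide": [0, 0, 0], "rot": [0, 0, 0], "grip": 0.4}
  ]
}}

```text
time: 33.3
ee_pos: [0.6008, -0.2209, 0.0192]
eef_rot: [0.726, 0.687, 0.0, 0.0]
ft_force: [-3.2, 0.7, 5.8]
width: 0.0455
grip_force: 25.0
```

Boss set down. Release, lift, then move over the unit turning for the middle scroll.

Emit:
{"method": "arm_command", "body": {
  "steps": [
    {"slide": [0, 0, 0], "rot": [0, 0, 0], "grip": 0.7},
    {"slide": [0, 0, 0], "rot": [0, 0, 0], "grip": 0.75},
    {"slide": [0, 0, 0], "rot": [0, 0, 0], "grip": 0.75},
    {"slide": [0, 0, 0], "rot": [0, 0, 0], "grip": 0.75},
    {"slide": [0, 0, 0.03], "rot": [0, 0, 0], "grip": 0.75},
    {"slide": [0, 0, 0.055], "rot": [0, 0, 0], "grip": 0.75},
    {"slide": [0, 0, 0.06], "rot": [0, 0, 0], "grip": 0.75},
    {"slide": [0, 0, 0.055], "rot": [0, 0, 0], "grip": 0.75}
  ]
}}

```text
time: 34.3
ee_pos: [0.6003, -0.2207, 0.2203]
eef_rot: [0.726, 0.687, 0.0, 0.0]
ft_force: [1.1, -0.2, -1.0]
width: 0.0653
grip_force: 0.0
```

Emit:
{"method": "arm_command", "body": {
  "steps": [
    {"slide": [-0.003, 0.055, 0], "rot": [0, 0, 9.8], "grip": 0.75},
    {"slide": [-0.003, 0.055, 0], "rot": [0, 0, 9.8], "grip": 0.75},
    {"slide": [-0.003, 0.055, 0], "rot": [0, 0, 9.8], "grip": 0.75},
    {"slide": [-0.003, 0.055, 0], "rot": [0, 0, 9.8], "grip": 0.75},
    {"slide": [-0.003, 0.055, 0], "rot": [0, 0, 9.8], "grip": 0.75},
    {"slide": [-0.003, 0.055, 0], "rot": [0, 0, 9.8], "grip": 0.75},
    {"slide": [-0.003, 0.055, 0], "rot": [0, 0, 9.8], "grip": 0.75},
    {"slide": [-0.003, 0.055, 0], "rot": [0, 0, 9.8], "grip": 0.75}
  ]
}}

```text
time: 35.3
ee_pos: [0.5762, 0.2211, 0.2182]
eef_rot: [0.126, 0.992, 0.0, 0.0]
ft_force: [0.4, -0.5, 0.2]
width: 0.0652
grip_force: 0.0
```

Emit:
{"method": "arm_command", "body": {
  "steps": [
    {"slide": [0, 0.02, -0.01], "rot": [0, 0, 0], "grip": 0.75},
    {"slide": [0, 0, 0], "rot": [0, 0, 0], "grip": 0.75},
    {"slide": [0, 0, 0], "rot": [0, 0, 0], "grip": 0.75},
    {"slide": [0, 0, 0], "rot": [0, 0, 0], "grip": 0.75},
    {"slide": [0, 0, 0], "rot": [0, 0, 0], "grip": 0.75},
    {"slide": [0, 0, 0], "rot": [0, 0, 0], "grip": 0.75},
    {"slide": [0, 0, 0], "rot": [0, 0, 0], "grip": 0.75},
    {"slide": [0, 0, 0], "rot": [0, 0, 0], "grip": 0.75}
  ]
}}

```text
time: 36.3
ee_pos: [0.5764, 0.2394, 0.2081]
eef_rot: [0.128, 0.992, 0.0, -0.0]
ft_force: [0.2, -0.0, 0.8]
width: 0.0648
grip_force: 0.0
```

```bash
python3 - <<'E'
from h import *
yaw();print(np.round(sensors.read_state()['joint_positions'],2))
p=snap('wrist','w7.png');orange(p,.102)
for r in eyes.look_for('scroll_a',p): print(r)
t=snap('top','t4.png');print('top');orange(t,.102,150)
for r in eyes.look_for('boss_a',t): print(r)
E
```

```text
t 36.3 tcp [0.5764 0.2394 0.2081] closing yaw 75.24 zax [-0.  0. -1.] w 0.0648 F [ 0.2 -0.   0.8]
[-0.72  0.34  0.33  1.5  -0.11  1.32  0.93]
[320, 3, 76, 157, 6948] mean [0.4875 0.3298] rect [491.5 329.5] [120.9  45.5] 1.5 circ [491.4 330.9]
[217, 28, 55, 155, 6034] mean [0.4817 0.2364] rect [485.4 235.3] [ 42.1 120.6] 75.5 circ [485.6 235.9]
[221, 225, 111, 56, 3221] mean [0.6203 0.2305] rect [626.1 220.4] [ 54.3 103.9] 1.1 circ [626.8 223.1]
{'bbox': [214.0, 25.8, 271.9, 185.8], 'conf': 0.81}
{'bbox': [315.6, 0.0, 399.1, 163.5], 'conf': 0.66}
top
[159, 181, 59, 20, 473] mean [0.6381 0.1793] rect [632.4 189. ] [ 49.3 148.8] 1.6 circ [633.6 189. ]
[326, 208, 24, 24, 462] mean [ 0.5686 -0.194 ] rect [ 568.  -194.2] [59.1 58.7] 0.6 circ [ 568.7 -194.4]
[153, 226, 26, 44, 545] mean [0.4857 0.237 ] rect [485.2 236.7] [ 40.  109.2] 75.0 circ [485.8 238.3]
```

View pics/w7.png

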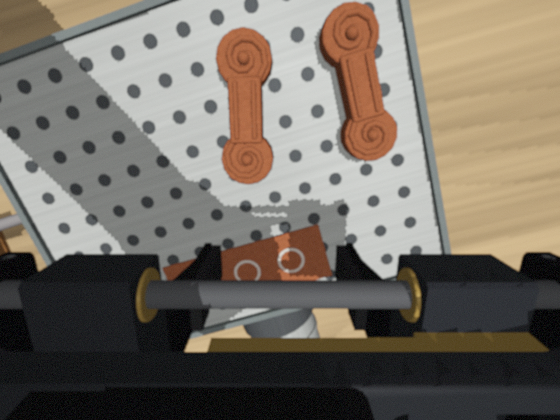

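The middle scroll has curls at (243,59) and (247,160), the other at (351,33) and (371,133). The panel is undisturbed.

```bash
python3 - <<'E'
from h import *
p=snap('wrist')
for q in[((244,59),(248,160)),((351,33),(371,133))]:
    a,b=[w(p,*x,.114) for x in q];print(a,b,'mid',(a+b)/2,'len',np.linalg.norm(a-b),'yaw',np.degrees(np.arctan2(*(a-b)[1::-1])))
t=snap('top')
for r in eyes.look_for('wood_tray_in',t):print(r)
print(px(t,(.6008,-.2209,.03)),'corr',w(t,338,220,.02))
E
```

```text
[0.45060831 0.24597285 0.114     ] [0.52427825 0.22753843 0.114     ] mid [0.48744328 0.23675564 0.114     ] len 0.07594134343512679 yaw 165.951357792481
[0.45401217 0.32758865 0.114     ] [0.52877215 0.32945146 0.114     ] mid [0.49139216 0.32852005 0.114     ] len 0.07478318736463337 yaw -178.57263771321595
{'bbox': [303.5, 177.8, 382.1, 243.8], 'conf': 0.72}
[343.5647088  210.78070533] corr [ 0.57622256 -0.20724761  0.02      ]
```

Emit:
{"method": "arm_command", "body": {
  "steps": [
    {"slide": [-0.045, -0.001, 0], "rot": [0, 0, 0.7], "grip": 0.75},
    {"slide": [-0.044, -0.0014, 0], "rot": [0, 0, 0], "grip": 0.75},
    {"slide": [0, 0, -0.03], "rot": [0, 0, 0], "grip": 0.75},
    {"slide": [0, 0, -0.03], "rot": [0, 0, 0], "grip": 0.75},
    {"slide": [0, 0, -0.03], "rot": [0, 0, 0], "grip": 0.75},
    {"slide": [0, 0, -0.021], "rot": [0, 0, 0], "grip": 0.75},
    {"slide": [0, 0, 0], "rot": [0, 0, 0], "grip": 0.75},
    {"slide": [0, 0, 0], "rot": [0, 0, 0], "grip": 0.75}
  ]
}}

```text
time: 37.65
ee_pos: [0.488, 0.2373, 0.0981]
eef_rot: [0.122, 0.992, 0.0, 0.0]
ft_force: [0.9, 0.3, 0.6]
width: 0.0653
grip_force: 0.0
```

Emit:
{"method": "arm_command", "body": {
  "steps": [
    {"slide": [0, 0, 0], "rot": [0, 0, 0], "grip": 0.4},
    {"slide": [0, 0, 0], "rot": [0, 0, 0], "grip": 0.15},
    {"slide": [0, 0, 0], "rot": [0, 0, 0], "grip": 0.15},
    {"slide": [0, 0, 0], "rot": [0, 0, 0], "grip": 0.15},
    {"slide": [0, 0, 0], "rot": [0, 0, 0], "grip": 0.15},
    {"slide": [0, 0, 0], "rot": [0, 0, 0], "grip": 0.15},
    {"slide": [0, 0, 0], "rot": [0, 0, 0], "grip": 0.15},
    {"slide": [0, 0, 0], "rot": [0, 0, 0], "grip": 0.15}
  ],
  "newtons": 25
}}

```text
time: 38.65
ee_pos: [0.4874, 0.2369, 0.0971]
eef_rot: [0.122, 0.992, 0.0, -0.0]
ft_force: [-0.6, -0.6, 1.0]
width: 0.0258
grip_force: 25.0
```

Emit:
{"method": "arm_command", "body": {
  "steps": [
    {"slide": [0, 0, 0.02], "rot": [0, 0, 0], "grip": 0.15},
    {"slide": [0, 0, 0.04], "rot": [0, 0, 0], "grip": 0.15},
    {"slide": [0, 0, 0.04], "rot": [0, 0, 0], "grip": 0.15},
    {"slide": [0, -0.03, 0.01], "rot": [0, 0, 0], "grip": 0.15},
    {"slide": [0, -0.05, 0], "rot": [0, 0, -9], "grip": 0.15},
    {"slide": [0, -0.05, 0], "rot": [0, 0, -9], "grip": 0.15},
    {"slide": [0, -0.05, 0], "rot": [0, 0, -9], "grip": 0.15},
    {"slide": [0, -0.05, 0], "rot": [0, 0, -9], "grip": 0.15}
  ]
}}

```text
time: 39.65
ee_pos: [0.4871, 0.0055, 0.207]
eef_rot: [0.425, 0.905, 0.0, -0.0]
ft_force: [0.8, 0.4, -0.1]
width: 0.0257
grip_force: 25.0
```

Emit:
{"method": "arm_command", "body": {
  "steps": [
    {"slide": [-0.01, -0.05, 0], "rot": [0, 0, -9], "grip": 0.15},
    {"slide": [-0.02, -0.05, 0], "rot": [0, 0, -9], "grip": 0.15},
    {"slide": [-0.025, -0.05, 0], "rot": [0, 0, -9], "grip": 0.15},
    {"slide": [-0.03, -0.05, 0], "rot": [0, 0, -9.5], "grip": 0.15},
    {"slide": [-0.034, -0.05, 0], "rot": [0, 0, 0], "grip": 0.15},
    {"slide": [0, -0.015, 0], "rot": [0, 0, 0], "grip": 0.15},
    {"slide": [0, 0, 0], "rot": [0, 0, 0], "grip": 0.15},
    {"slide": [0, 0, 0], "rot": [0, 0, 0], "grip": 0.15}
  ]
}}

```text
time: 40.65
ee_pos: [0.3688, -0.2569, 0.2069]
eef_rot: [0.685, 0.729, -0.0, -0.0]
ft_force: [-0.3, 0.9, -1.2]
width: 0.0261
grip_force: 25.0
```

```bash
python3 - <<'E'
from h import *
yaw();print(np.round(sensors.read_state()['joint_positions'],2))
p=snap('wrist','w8.png');orange(p,.2)
t=snap('top');orange(t,.1,150)
E
```

```text
t 40.65 tcp [ 0.3688 -0.2569  0.2069] closing yaw 3.52 zax [-0.  0. -1.] w 0.0261 F [-0.3  0.9 -1.2]
[-0.33 -0.13  0.8   1.96  0.09  1.28  0.49]
[432, 126, 65, 61, 3048] mean [ 0.4647 -0.1918] rect [ 465.1 -192. ] [34.5 32.2] 3.5 circ [ 465. -192.]
[235, 157, 87, 123, 7713] mean [ 0.3661 -0.2324] rect [ 366.3 -235.1] [48.8 73.8] 3.5 circ [ 366.4 -236.6]
[241, 309, 75, 28, 1698] mean [ 0.3705 -0.3036] rect [ 370.4 -303. ] [47.8 20.1] 3.5 circ [ 370.9 -310.4]
[157, 181, 61, 21, 776] mean [0.6313 0.1922] rect [631.4 191.4] [ 52.1 153.2] 1.6 circ [632.7 190.7]
[326, 207, 24, 25, 467] mean [ 0.569  -0.1944] rect [ 569.5 -194.5] [61.7 58.8] 0.6 circ [ 569.  -194.4]
[120, 221, 18, 46, 565] mean [0.492  0.3307] rect [494.2 329.6] [112.6  40.2] 2.7 circ [493.8 330.3]
[347, 296, 18, 20, 286] mean [ 0.3559 -0.2414] rect [ 355.2 -240.5] [46.  42.3] 0.2 circ [ 356.2 -242.5]
```

View pics/w8.png

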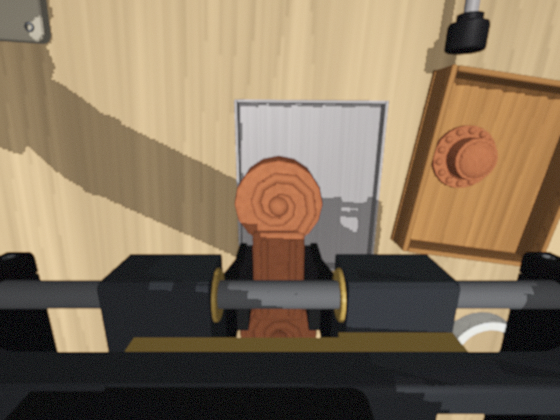

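The boss sits face up in the wood tray at (464,157). The metal tray's near edge runs (236,101) to (387,102), with the scroll held above its left half.

```bash
python3 - <<'E'
from h import *
p=snap('wrist')
for u,v in[(236,101),(387,102),(380,200)]:print(w(p,u,v,.022))
print('boss',w(p,464,157,.014),w(p,474,157,.036),'woodcorner',w(p,452,67,.042),w(p,397,248,.042))
E
```

```text
[ 0.31689645 -0.1619857   0.022     ]
[ 0.47711272 -0.15307288  0.022     ]
[ 0.4862848  -0.26009751  0.022     ]
boss [ 0.57695597 -0.20580744  0.014     ] [ 0.57437066 -0.20351833  0.036     ] woodcorner [ 0.52841504 -0.11884007  0.042     ] [ 0.5073698  -0.31049839  0.042     ]
```

Emit:
{"method": "arm_command", "body": {
  "steps": [
    {"slide": [0, 0, -0.04], "rot": [0, 0, 0], "grip": 0.15},
    {"slide": [0, 0, -0.04], "rot": [0, 0, 0], "grip": 0.15},
    {"slide": [0, 0, -0.04], "rot": [0, 0, 0], "grip": 0.15},
    {"slide": [0, 0, -0.035], "rot": [0, 0, 0], "grip": 0.15},
    {"slide": [0, 0, -0.02], "rot": [0, 0, 0], "grip": 0.15},
    {"slide": [0, 0, -0.01], "rot": [0, 0, 0], "grip": 0.15},
    {"slide": [0, 0, -0.005], "rot": [0, 0, 0], "grip": 0.15},
    {"slide": [0, 0, 0], "rot": [0, 0, 0], "grip": 0.15}
  ]
}}

```text
time: 41.8
ee_pos: [0.3688, -0.258, 0.0174]
eef_rot: [0.685, 0.728, 0.0, 0.0]
ft_force: [0.2, -0.5, -1.3]
width: 0.0259
grip_force: 25.0
```

Emit:
{"method": "arm_command", "body": {
  "steps": [
    {"slide": [0, 0, -0.003], "rot": [0, 0, 0], "grip": 0.15},
    {"slide": [0, 0, -0.002], "rot": [0, 0, 0], "grip": 0.15},
    {"slide": [0, 0, -0.001], "rot": [0, 0, 0], "grip": 0.15},
    {"slide": [0, 0, -0.001], "rot": [0, 0, 0], "grip": 0.15},
    {"slide": [0, 0, 0], "rot": [0, 0, 0], "grip": 0.15},
    {"slide": [0, 0, 0], "rot": [0, 0, 0], "grip": 0.15},
    {"slide": [0, 0, 0], "rot": [0, 0, 0], "grip": 0.15},
    {"slide": [0, 0, 0], "rot": [0, 0, 0], "grip": 0.15}
  ]
}}

```text
time: 42.8
ee_pos: [0.3684, -0.258, 0.0101]
eef_rot: [0.686, 0.728, 0.0, 0.0]
ft_force: [0.2, 0.1, -1.5]
width: 0.0256
grip_force: 25.0
```

Emit:
{"method": "arm_command", "body": {
  "steps": [
    {"slide": [0, 0, -0.001], "rot": [0, 0, 0], "grip": 0.15},
    {"slide": [0, 0, 0], "rot": [0, 0, 0], "grip": 0.15},
    {"slide": [0, 0, -0.001], "rot": [0, 0, 0], "grip": 0.15},
    {"slide": [0, 0, 0], "rot": [0, 0, 0], "grip": 0.15},
    {"slide": [0, 0, 0], "rot": [0, 0, 0], "grip": 0.15},
    {"slide": [0, 0, 0], "rot": [0, 0, 0], "grip": 0.15},
    {"slide": [0, 0, 0], "rot": [0, 0, 0], "grip": 0.15},
    {"slide": [0, 0, 0], "rot": [0, 0, 0], "grip": 0.15}
  ]
}}

```text
time: 43.8
ee_pos: [0.3685, -0.2582, 0.0094]
eef_rot: [0.686, 0.728, 0.001, -0.0]
ft_force: [-9.7, 5.9, 32.0]
width: 0.026
grip_force: 25.0
```

Contact made. Ease off, release and go view the second scroll.

Emit:
{"method": "arm_command", "body": {
  "steps": [
    {"slide": [0, 0, 0.0015], "rot": [0, 0, 0], "grip": 0.15},
    {"slide": [0, 0, 0], "rot": [0, 0, 0], "grip": 0.45},
    {"slide": [0, 0, 0], "rot": [0, 0, 0], "grip": 0.45},
    {"slide": [0, 0, 0], "rot": [0, 0, 0], "grip": 0.45},
    {"slide": [0, 0, 0.03], "rot": [0, 0, 0], "grip": 0.45},
    {"slide": [0, 0, 0.055], "rot": [0, 0, 0], "grip": 0.45},
    {"slide": [0, 0, 0.06], "rot": [0, 0, 0], "grip": 0.45},
    {"slide": [0, 0, 0.055], "rot": [0, 0, 0], "grip": 0.6}
  ]
}}

```text
time: 44.8
ee_pos: [0.3682, -0.2581, 0.2116]
eef_rot: [0.686, 0.728, 0.0, 0.0]
ft_force: [1.7, 0.8, 0.2]
width: 0.0434
grip_force: 0.0
```

Emit:
{"method": "arm_command", "body": {
  "steps": [
    {"slide": [0.02, 0.055, 0], "rot": [0, 0, 9], "grip": 0.7},
    {"slide": [0.02, 0.055, 0], "rot": [0, 0, 9], "grip": 0.7},
    {"slide": [0.02, 0.055, 0], "rot": [0, 0, 9], "grip": 0.7},
    {"slide": [0.02, 0.055, 0], "rot": [0, 0, 9], "grip": 0.7},
    {"slide": [0.02, 0.055, 0], "rot": [0, 0, 9], "grip": 0.7},
    {"slide": [0.02, 0.055, 0], "rot": [0, 0, 9], "grip": 0.7},
    {"slide": [0.02, 0.055, 0], "rot": [0, 0, 9], "grip": 0.7},
    {"slide": [0.02, 0.055, 0], "rot": [0, 0, 9], "grip": 0.7}
  ]
}}

```text
time: 45.8
ee_pos: [0.5288, 0.184, 0.2094]
eef_rot: [0.124, 0.992, 0.0, -0.0]
ft_force: [0.2, -0.9, 0.3]
width: 0.0609
grip_force: 0.0
```

Emit:
{"method": "arm_command", "body": {
  "steps": [
    {"slide": [0.02, 0.055, 0], "rot": [0, 0, 8], "grip": 0.7},
    {"slide": [0.02, 0.055, 0], "rot": [0, 0, 8], "grip": 0.7},
    {"slide": [0.01, 0.04, 0], "rot": [0, 0, 0], "grip": 0.7},
    {"slide": [0, 0, 0], "rot": [0, 0, 0], "grip": 0.7},
    {"slide": [0, 0, 0], "rot": [0, 0, 0], "grip": 0.7},
    {"slide": [0, 0, 0], "rot": [0, 0, 0], "grip": 0.7},
    {"slide": [0, 0, 0], "rot": [0, 0, 0], "grip": 0.7},
    {"slide": [0, 0, 0], "rot": [0, 0, 0], "grip": 0.7}
  ]
}}

```text
time: 46.8
ee_pos: [0.5785, 0.3316, 0.2099]
eef_rot: [-0.012, 1.0, 0.0, 0.0]
ft_force: [-0.7, -0.1, 0.1]
width: 0.0611
grip_force: 0.0
```

```bash
python3 - <<'E'
from h import *
yaw()
p=snap('wrist','w9.png');orange(p,.102)
for r in eyes.look_for('scroll_a',p): print(r)
t=snap('top');print('top');orange(t,.102,150);orange(t,.02,150)
E
```

```text
t 46.8 tcp [0.5785 0.3316 0.2099] closing yaw 91.41 zax [ 0.  0. -1.] w 0.0611 F [-0.7 -0.1  0.1]
[250, 28, 54, 154, 5888] mean [0.4873 0.3284] rect [491.1 328.9] [120.5  43.5] 1.4 circ [491.2 328.9]
[51, 229, 165, 51, 3405] mean [0.6133 0.1982] rect [625.6 197.5] [ 51.6 152.8] 1.4 circ [617.6 197.5]
{'bbox': [247.6, 27.1, 306.2, 185.6], 'conf': 0.84}
top
[157, 181, 61, 21, 748] mean [0.6316 0.1899] rect [631.  190.9] [ 52.  152.9] 1.6 circ [631.  190.2]
[326, 207, 24, 25, 466] mean [ 0.5686 -0.194 ] rect [ 569.3 -194.2] [61.5 58.7] 0.6 circ [ 569.  -193.6]
[120, 221, 18, 46, 586] mean [0.4925 0.3296] rect [494.1 328.9] [112.5  40.2] 2.7 circ [493.6 330.8]
[336, 290, 43, 16, 476] mean [ 0.375  -0.2437] rect [ 374.8 -243.8] [ 34.4 105.2] 3.3 circ [ 373.5 -243.9]
[157, 181, 61, 21, 748] mean [0.6464 0.209 ] rect [645.8 210.1] [ 56.1 165.2] 1.6 circ [645.8 209.3]
[326, 207, 24, 25, 466] mean [ 0.5784 -0.2057] rect [ 579.1 -205.9] [66.4 63.4] 0.6 circ [ 578.8 -205.2]
[120, 221, 18, 46, 586] mean [0.4961 0.3599] rect [497.9 359.1] [121.5  43.4] 2.7 circ [497.3 361.2]
[336, 290, 43, 16, 476] mean [ 0.3693 -0.2593] rect [ 369.  -259.5] [ 37.1 113.6] 3.3 circ [ 367.6 -259.6]
```

View pics/w9.png

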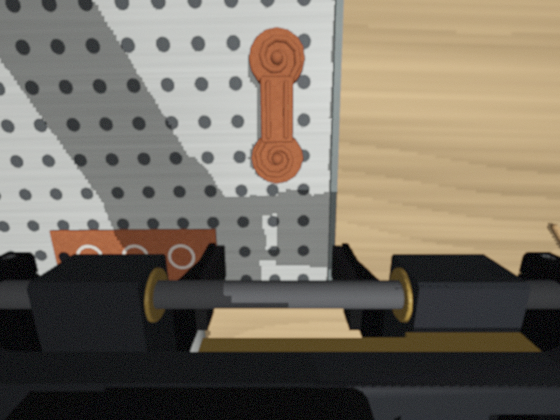

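The scroll has curls at (277,57) and (277,157), world (0.492, 0.329), well aligned. Descending and grasping.

Emit:
{"method": "arm_command", "body": {
  "steps": [
    {"slide": [-0.043, -0.001, 0], "rot": [0, 0, 0], "grip": 0.6},
    {"slide": [-0.0435, -0.0016, 0], "rot": [0, 0, 0], "grip": 0.6},
    {"slide": [0, 0, -0.03], "rot": [0, 0, 0], "grip": 0.6},
    {"slide": [0, 0, -0.03], "rot": [0, 0, 0], "grip": 0.6},
    {"slide": [0, 0, -0.03], "rot": [0, 0, 0], "grip": 0.6},
    {"slide": [0, 0, -0.0225], "rot": [0, 0, 0], "grip": 0.6},
    {"slide": [0, 0, 0], "rot": [0, 0, 0], "grip": 0.6},
    {"slide": [0, 0, 0], "rot": [0, 0, 0], "grip": 0.6}
  ]
}}

```text
time: 47.95
ee_pos: [0.4925, 0.3297, 0.0982]
eef_rot: [-0.013, 1.0, 0.0, 0.0]
ft_force: [-1.0, -0.8, 0.1]
width: 0.0526
grip_force: 0.0
```

Emit:
{"method": "arm_command", "body": {
  "steps": [
    {"slide": [0, 0, 0], "rot": [0, 0, 0], "grip": 0.4},
    {"slide": [0, 0, 0], "rot": [0, 0, 0], "grip": 0.15},
    {"slide": [0, 0, 0], "rot": [0, 0, 0], "grip": 0.15},
    {"slide": [0, 0, 0], "rot": [0, 0, 0], "grip": 0.15},
    {"slide": [0, 0, 0], "rot": [0, 0, 0], "grip": 0.15},
    {"slide": [0, 0, 0], "rot": [0, 0, 0], "grip": 0.15},
    {"slide": [0, 0, 0], "rot": [0, 0, 0], "grip": 0.15},
    {"slide": [0, 0, 0], "rot": [0, 0, 0], "grip": 0.15}
  ],
  "newtons": 25
}}

```text
time: 48.95
ee_pos: [0.4921, 0.3294, 0.0973]
eef_rot: [-0.013, 1.0, 0.0, 0.0]
ft_force: [-1.2, -1.8, 5.2]
width: 0.0261
grip_force: 25.0
```

Emit:
{"method": "arm_command", "body": {
  "steps": [
    {"slide": [0, 0, 0.02], "rot": [0, 0, 0], "grip": 0.15},
    {"slide": [0, 0, 0.04], "rot": [0, 0, 0], "grip": 0.15},
    {"slide": [0, 0, 0.04], "rot": [0, 0, 0], "grip": 0.15},
    {"slide": [0, -0.03, 0.01], "rot": [0, 0, 0], "grip": 0.15},
    {"slide": [0, -0.05, 0], "rot": [0, 0, -9], "grip": 0.15},
    {"slide": [0, -0.05, 0], "rot": [0, 0, -9], "grip": 0.15},
    {"slide": [0, -0.05, 0], "rot": [0, 0, -9], "grip": 0.15},
    {"slide": [0, -0.05, 0], "rot": [0, 0, -9], "grip": 0.15}
  ]
}}

```text
time: 49.95
ee_pos: [0.4915, 0.0979, 0.2066]
eef_rot: [0.299, 0.954, 0.0, -0.0]
ft_force: [1.1, -0.7, -1.6]
width: 0.026
grip_force: 25.0
```

Emit:
{"method": "arm_command", "body": {
  "steps": [
    {"slide": [-0.009, -0.05, 0], "rot": [0, 0, -9], "grip": 0.15},
    {"slide": [-0.008, -0.05, 0], "rot": [0, 0, -9], "grip": 0.15},
    {"slide": [-0.008, -0.05, 0], "rot": [0, 0, -9], "grip": 0.15},
    {"slide": [-0.008, -0.05, 0], "rot": [0, 0, -9], "grip": 0.15},
    {"slide": [-0.008, -0.05, 0], "rot": [0, 0, -8], "grip": 0.15},
    {"slide": [-0.008, -0.05, 0], "rot": [0, 0, -8], "grip": 0.15},
    {"slide": [0, -0.0545, 0], "rot": [0, 0, 0], "grip": 0.15},
    {"slide": [0, 0, 0], "rot": [0, 0, 0], "grip": 0.15}
  ]
}}

```text
time: 50.95
ee_pos: [0.4415, -0.2592, 0.2068]
eef_rot: [0.688, 0.726, -0.001, 0.001]
ft_force: [-0.4, 0.1, -2.9]
width: 0.0258
grip_force: 25.0
```

Emit:
{"method": "arm_command", "body": {
  "steps": [
    {"slide": [0, 0, -0.03], "rot": [0, 0, 0], "grip": 0.15},
    {"slide": [0, 0, -0.04], "rot": [0, 0, 0], "grip": 0.15},
    {"slide": [0, 0, -0.04], "rot": [0, 0, 0], "grip": 0.15},
    {"slide": [0, 0, -0.03], "rot": [0, 0, 0], "grip": 0.15},
    {"slide": [0, 0, 0], "rot": [0, 0, 0], "grip": 0.15},
    {"slide": [0, 0, 0], "rot": [0, 0, 0], "grip": 0.15},
    {"slide": [0, 0, 0], "rot": [0, 0, 0], "grip": 0.15},
    {"slide": [0, 0, 0], "rot": [0, 0, 0], "grip": 0.15}
  ]
}}

```text
time: 51.95
ee_pos: [0.4435, -0.2551, 0.0679]
eef_rot: [0.685, 0.728, 0.001, 0.001]
ft_force: [-0.0, 0.1, -1.7]
width: 0.0259
grip_force: 25.0
```

```bash
python3 - <<'E'
from h import *
yaw()
t=snap('top');orange(t,.02,150)
E
```

```text
t 51.95 tcp [ 0.4435 -0.2551  0.0679] closing yaw 3.46 zax [ 0.002  0.    -1.   ] w 0.0259 F [-0.   0.1 -1.7]
[157, 181, 61, 21, 777] mean [0.6457 0.211 ] rect [645.8 210.1] [ 56.1 165.2] 1.6 circ [647.2 209.4]
[325, 207, 25, 25, 467] mean [ 0.5785 -0.2056] rect [ 579.1 -205.9] [63.8 65.1] 45.9 circ [ 578.8 -205.2]
[338, 262, 14, 16, 189] mean [ 0.4415 -0.2266] rect [ 442.2 -225.7] [40.2 35.3] 0.3 circ [ 441.2 -227.2]
```

Emit:
{"method": "arm_command", "body": {
  "steps": [
    {"slide": [0, 0, -0.025], "rot": [0, 0, 0], "grip": 0.15},
    {"slide": [0, 0, -0.02], "rot": [0, 0, 0], "grip": 0.15},
    {"slide": [0, 0, -0.01], "rot": [0, 0, 0], "grip": 0.15},
    {"slide": [0, 0, -0.002], "rot": [0, 0, 0], "grip": 0.15},
    {"slide": [0, 0, -0.0008], "rot": [0, 0, 0], "grip": 0.15},
    {"slide": [0, 0, 0], "rot": [0, 0, 0], "grip": 0.15},
    {"slide": [0, 0, 0], "rot": [0, 0, 0], "grip": 0.15},
    {"slide": [0, 0, 0], "rot": [0, 0, 0], "grip": 0.15}
  ]
}}

```text
time: 53.0
ee_pos: [0.4424, -0.255, 0.0101]
eef_rot: [0.686, 0.728, 0.0, -0.001]
ft_force: [-9.2, 4.8, 17.5]
width: 0.0257
grip_force: 25.0
```

Emit:
{"method": "arm_command", "body": {
  "steps": [
    {"slide": [0, 0, 0.0005], "rot": [0, 0, 0], "grip": 0.15},
    {"slide": [0, 0, 0], "rot": [0, 0, 0], "grip": 0.45},
    {"slide": [0, 0, 0], "rot": [0, 0, 0], "grip": 0.45},
    {"slide": [0, 0, 0], "rot": [0, 0, 0], "grip": 0.45},
    {"slide": [0, 0, 0.03], "rot": [0, 0, 0], "grip": 0.45},
    {"slide": [0, 0, 0.05], "rot": [0, 0, 0], "grip": 0.45},
    {"slide": [0, 0, 0.06], "rot": [0, 0, 0], "grip": 0.6},
    {"slide": [0, 0, 0.06], "rot": [0, 0, 0], "grip": 0.6}
  ]
}}

```text
time: 54.0
ee_pos: [0.4426, -0.2552, 0.2116]
eef_rot: [0.686, 0.728, -0.0, -0.0]
ft_force: [1.1, 1.0, 0.7]
width: 0.0495
grip_force: 0.0
```

Emit:
{"method": "arm_command", "body": {
  "steps": [
    {"slide": [0.03, 0.05, 0], "rot": [0, 0, -0.5], "grip": 0.75},
    {"slide": [0.03, 0.055, 0], "rot": [0, 0, 0], "grip": 0.75},
    {"slide": [0.028, 0.0525, 0], "rot": [0, 0, 0], "grip": 0.75},
    {"slide": [0, 0, 0], "rot": [0, 0, 0], "grip": 0.75},
    {"slide": [0, 0, 0], "rot": [0, 0, 0], "grip": 0.75},
    {"slide": [0, 0, 0], "rot": [0, 0, 0], "grip": 0.75},
    {"slide": [0, 0, 0], "rot": [0, 0, 0], "grip": 0.75},
    {"slide": [0, 0, 0], "rot": [0, 0, 0], "grip": 0.75}
  ]
}}

```text
time: 55.0
ee_pos: [0.5307, -0.0983, 0.2099]
eef_rot: [0.689, 0.725, 0.0, 0.0]
ft_force: [0.1, 1.0, 0.2]
width: 0.0653
grip_force: 0.0
```

```bash
python3 - <<'E'
from h import *
yaw();p=snap('wrist')
t=snap('top','t5.png');orange(t,.02,150)
a=t['pixels'][100:340,90:470,::-1];cv2.imwrite('pics/t5.png',cv2.resize(a,None,fx=2.1,fy=2.1,interpolation=cv2.INTER_CUBIC))
E
```

```text
t 55.0 tcp [ 0.5307 -0.0983  0.2099] closing yaw 2.89 zax [ 0.  0. -1.] w 0.0653 F [0.1 1.  0.2]
[157, 181, 61, 21, 775] mean [0.6457 0.2109] rect [645.8 210.1] [ 56.1 165.2] 1.6 circ [647.2 209.4]
[338, 262, 40, 16, 400] mean [ 0.4433 -0.2646] rect [ 444.1 -260.5] [ 37.1 107.4] 5.0 circ [ 439. -261.]
[336, 290, 43, 16, 478] mean [ 0.3693 -0.2594] rect [ 369.  -259.5] [ 37.1 113.6] 3.3 circ [ 367.6 -259.6]
```

View pics/t5.png

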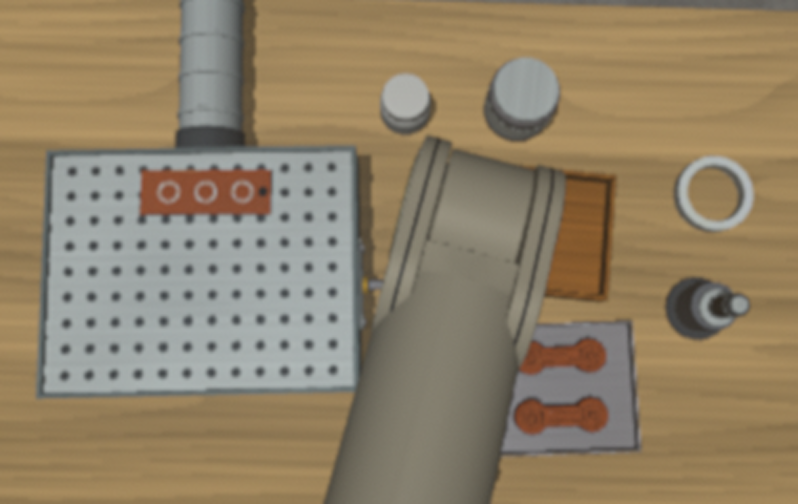

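The grille is clear except for the panel. Both scrolls lie in the metal tray and the tester stands in its stand. Now the damper: descend and grip the knob.

Emit:
{"method": "arm_command", "body": {
  "steps": [
    {"slide": [0, 0.001, -0.05], "rot": [0, 0, 0], "grip": 0.75},
    {"slide": [0, 0, -0.05], "rot": [0, 0, 0], "grip": 0.75},
    {"slide": [0, 0, -0.04], "rot": [0, 0, 0], "grip": 0.75},
    {"slide": [0, 0, -0.03], "rot": [0, 0, 0], "grip": 0.75},
    {"slide": [0, 0, 0], "rot": [0, 0, 0], "grip": 0.75},
    {"slide": [0, 0, 0], "rot": [0, 0, 0], "grip": 0.75},
    {"slide": [0, 0, 0], "rot": [0, 0, 0], "grip": 0.4},
    {"slide": [0, 0, 0], "rot": [0, 0, 0], "grip": 0.2}
  ],
  "newtons": 25
}}

```text
time: 56.1
ee_pos: [0.5315, -0.0966, 0.0407]
eef_rot: [0.689, 0.725, 0.001, 0.0]
ft_force: [1.6, 0.4, -0.7]
width: 0.0523
grip_force: 0.0
```

Emit:
{"method": "arm_command", "body": {
  "steps": [
    {"slide": [0, 0, 0], "rot": [0, 0, 0], "grip": 0.2},
    {"slide": [0, 0, 0], "rot": [0, 0, 0], "grip": 0.2},
    {"slide": [0, 0, 0], "rot": [0, 0, 0], "grip": 0.2},
    {"slide": [0, 0, 0], "rot": [0, 0, 0], "grip": 0.2},
    {"slide": [0, 0, 0], "rot": [0, 0, 0], "grip": 0.2},
    {"slide": [0, 0, 0], "rot": [0, 0, 0], "grip": 0.2},
    {"slide": [0, 0, 0], "rot": [0, 0, 0], "grip": 0.2},
    {"slide": [0, 0, 0], "rot": [0, 0, 0], "grip": 0.2}
  ]
}}

```text
time: 57.1
ee_pos: [0.5307, -0.0967, 0.0399]
eef_rot: [0.689, 0.725, 0.0, -0.0]
ft_force: [-2.5, 1.3, 5.0]
width: 0.0335
grip_force: 25.0
```

Emit:
{"method": "arm_command", "body": {
  "steps": [
    {"slide": [-0.0004, 0.006, 0], "rot": [0, 0, 0], "grip": 0.2},
    {"slide": [-0.0004, 0.008, 0], "rot": [0, 0, 0], "grip": 0.2},
    {"slide": [-0.0004, 0.008, 0], "rot": [0, 0, 0], "grip": 0.2},
    {"slide": [-0.0004, 0.009, 0], "rot": [0, 0, 0], "grip": 0.2},
    {"slide": [-0.0004, 0.009, 0], "rot": [0, 0, 0], "grip": 0.2},
    {"slide": [-0.0004, 0.008, 0], "rot": [0, 0, 0], "grip": 0.2},
    {"slide": [-0.0004, 0.008, 0], "rot": [0, 0, 0], "grip": 0.2},
    {"slide": [0, 0.001, 0], "rot": [0, 0, 0], "grip": 0.2}
  ]
}}

```text
time: 58.1
ee_pos: [0.5283, -0.0415, 0.0399]
eef_rot: [0.689, 0.725, -0.001, 0.001]
ft_force: [-0.2, -11.5, 0.5]
width: 0.0333
grip_force: 25.0
```

Emit:
{"method": "arm_command", "body": {
  "steps": [
    {"slide": [0, 0.001, 0], "rot": [0, 0, 0], "grip": 0.2},
    {"slide": [0, 0, 0], "rot": [0, 0, 0], "grip": 0.2},
    {"slide": [0, 0, 0], "rot": [0, 0, 0], "grip": 0.2},
    {"slide": [0, 0, 0], "rot": [0, 0, 0], "grip": 0.2},
    {"slide": [0, 0, 0], "rot": [0, 0, 0], "grip": 0.2},
    {"slide": [0, 0, 0], "rot": [0, 0, 0], "grip": 0.2},
    {"slide": [0, 0, 0], "rot": [0, 0, 0], "grip": 0.2},
    {"slide": [0, 0, 0], "rot": [0, 0, 0], "grip": 0.2}
  ]
}}

```text
time: 59.1
ee_pos: [0.5282, -0.0416, 0.0399]
eef_rot: [0.689, 0.724, -0.001, 0.002]
ft_force: [0.9, -12.5, 1.7]
width: 0.0333
grip_force: 25.0
```

The knob travelled 55 mm against the home stop. Release, lift clear and check.

Emit:
{"method": "arm_command", "body": {
  "steps": [
    {"slide": [0, 0, 0], "rot": [0, 0, 0], "grip": 0.75},
    {"slide": [0, -0.001, 0], "rot": [0, 0, 0], "grip": 0.75},
    {"slide": [0, 0, 0], "rot": [0, 0, 0], "grip": 0.75},
    {"slide": [0, 0, 0], "rot": [0, 0, 0], "grip": 0.75},
    {"slide": [0, 0, 0.04], "rot": [0, 0, 0], "grip": 0.75},
    {"slide": [0, 0, 0.05], "rot": [0, 0, 0], "grip": 0.75},
    {"slide": [0, 0, 0.05], "rot": [0, 0, 0], "grip": 0.75},
    {"slide": [0, 0, 0.05], "rot": [0, 0, 0], "grip": 0.75}
  ]
}}

```text
time: 60.1
ee_pos: [0.5278, -0.0396, 0.2314]
eef_rot: [0.689, 0.725, 0.0, -0.0]
ft_force: [1.2, 0.9, -0.4]
width: 0.0655
grip_force: 0.0
```

Emit:
{"method": "arm_command", "body": {
  "steps": [
    {"slide": [0, 0, 0.02], "rot": [0, 0, 0], "grip": 0.75},
    {"slide": [-0.03, 0, 0], "rot": [0, 0, 0], "grip": 0.75},
    {"slide": [-0.03, 0, 0], "rot": [0, 0, 0], "grip": 0.75},
    {"slide": [0, -0.03, 0], "rot": [0, 0, 0], "grip": 0.75},
    {"slide": [0, -0.04, 0], "rot": [0, 0, 0], "grip": 0.75},
    {"slide": [0, -0.04, 0], "rot": [0, 0, 0], "grip": 0.75},
    {"slide": [0, 0, 0], "rot": [0, 0, 0], "grip": 0.75},
    {"slide": [0, 0, 0], "rot": [0, 0, 0], "grip": 0.75}
  ]
}}

```text
time: 61.1
ee_pos: [0.4681, -0.149, 0.2497]
eef_rot: [0.689, 0.725, 0.0, -0.0]
ft_force: [-0.3, -0.3, 0.2]
width: 0.0657
grip_force: 0.0
```

```bash
python3 - <<'E'
from h import *
yaw();s=snap('scene')
a=s['pixels'][110:320,100:480,::-1];cv2.imwrite('pics/s9.png',cv2.resize(a,None,fx=2.1,fy=2.1,interpolation=cv2.INTER_CUBIC))
for k in('damper_grip','boss_a','tester'):
    for r in eyes.look_for(k,s)[:2]:print(k,r)
t=snap('top');orange(t,.02,150)
E
```

```text
t 61.1 tcp [ 0.4681 -0.149   0.2497] closing yaw 2.96 zax [-0.  0. -1.] w 0.0657 F [-0.3 -0.3  0.2]
damper_grip {'bbox': [288.4, 195.7, 303.1, 211.0], 'conf': 0.48}
boss_a {'bbox': [218.2, 192.6, 242.9, 217.7], 'conf': 0.8}
boss_a {'bbox': [286.7, 196.2, 302.8, 209.0], 'conf': 0.31}
tester {'bbox': [153.2, 123.9, 168.6, 150.5], 'conf': 0.83}
tester {'bbox': [285.2, 163.8, 475.3, 418.2], 'conf': 0.28}
[157, 181, 61, 21, 777] mean [0.6457 0.2108] rect [645.8 210.1] [ 56.1 165.2] 1.6 circ [647.2 209.4]
```

View pics/s9.png

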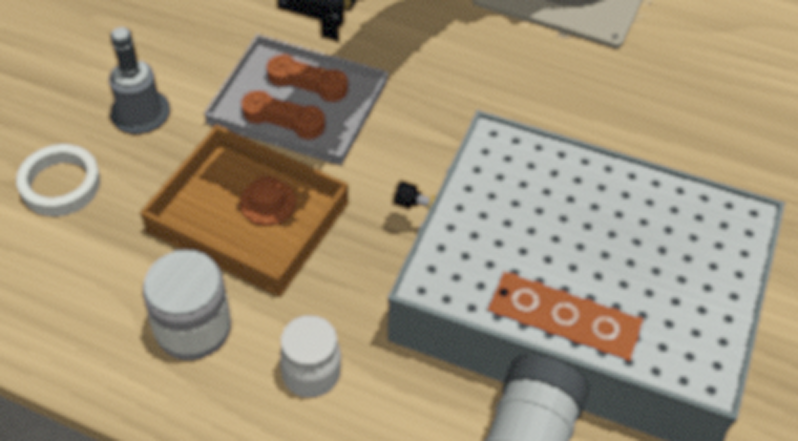

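The scene crop shows the knob home at (406,194), the boss in the wood tray at (268,200), both scrolls in the metal tray, the tester in its stand at (135,85), and the panel in place. Handing in.

```bash
python3 -c "
from bench import order
print(order.close_job())"
```

```text
the job is handed in; nothing more can be done
None
```

The job is done and handed in at about 61 s: damper pulled out first, three spots touched in order, tester back in its stand, one boss in the wooden tray and two scrolls in the metal tray, all face up, and the damper pushed home last; the boss ended about 3 cm from where I set it down, still inside its tray, and the judge's verdict was not shown.

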